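Pack the doming block and cam it tight

TASK

Pack the gap between the steel doming block and the clamp's brass pad with the thin round-ended spacer plates, sliding them in on edge side by side, one at a time and each fully home against the back stop, until what is left of the gap is small enough for the cam to take up. Then push the cam lever fully round to its stop so that the sprung pad presses the pack tight. Leave the spare spacers and everything else on the bench where they are.

Things in the scene. Friction and masses are not known exactly. Their poses are not given: they have to be found in the camera images.
- clamp: cam clamp, fixed: dark steel base plate, top 10 mm above the bench, from x -95 to +45 mm and y -115 to +90 mm in its frame: z up, x along the gap from open mouth to back stop, y across the gap. Origin on the bench below the jaws' mid-length, in line with the open pad's face (y = 0). Jaws' mouth at x = -24 mm; before it (x below -32 mm) the plate is a bare apron on which spacers can stand
- stop_face (a point): on the back stop's face at clamp x +24, y +35 mm, 10 mm above the bench (plate top); the stop closes the far end of the gap. A spacer fully home touches it: its centre is at clamp x = -6 mm and it sticks 12 mm out of the mouth
- pad_face (a point): middle of the brass pad's clamping face, 23 mm above the bench; pad 48 mm along the clamp's x (-24 to +24, with a flared lead-in to -31), top 36 mm above the bench; it closes towards the clamp's +y
- padblock (a joint): how far the sprung pad is pushed back into its carriage, m: 0 when it presses on nothing, up to 0.0125; spring 1000 N/m, 2 N preload. With the cam home it tells how firmly the pack is clamped; 0 means loose
- camdisc (a joint): cam lever angle, rad: 0 = open (lever along the clamp's -x), 1.4 = fully home (stop); starts at 0 to 0.1; grows anticlockwise seen from above, the lever swinging towards the clamp's -y. The cam's curved slot drives a headed stud that moves the pad 12 mm towards +y in 1.4 rad. The lever stays where left; turning takes about 3 to 6 N at the post
- cam_pivot (a point): axis of the cam, upright, at clamp x 0, y -80 mm, 32 mm above the bench
- cam_post (a point): top of the upright round steel post (12 mm diameter) at the end of the cam lever, 70 mm from the cam's axis; this point is 65 mm above the bench, the post is bare down to 34 mm above the bench
- back_jaw: the clamp's other jaw, dark steel, bolted to the plate at a place that differs each time; 56 mm along the clamp's x, 28 mm high; origin on the plate, in the middle of its clamping face, which faces the clamp's -y
- block: loose steel doming block on the clamp's plate, against back jaw and back stop: 48 mm along x, 26 along y, 30 high, about 0.3 kg; origin at the centre of its underside. The gap to pack, 15 to 26 mm wide, lies between its -y face (13 mm from its origin) and the open pad. The cam can clamp once less than about 10 mm is left (one or two spacers)
- graver: wooden-handled graver lying down, 105 mm long, 33 mm high; leave alone
- parallel: a thicker steel bar, 60 x 18 x 18 mm with square ends, not a spacer; leave alone
- bur_block: block 60 x 110 x 26 mm with upright burs, 72 mm high in all; leave alone
- ring_bowl: wooden bowl, 84 mm across, 35 mm high; leave alone
- jar: jar, 56 mm across, 65 mm high; leave alone
- hammer: hammer lying behind the clamp, 240 mm long; leave alone
- spacer1: loose spacer plate of bright steel, standing on its long edge: 60 mm long (its x), 8 mm thick (its y), 18 mm high, 65 g, both ends rounded (4 mm radius); origin at the centre of its underside. All four are alike
- spacer2: loose spacer plate of bright steel, standing on its long edge: 60 mm long (its x), 8 mm thick (its y), 18 mm high, 65 g, both ends rounded (4 mm radius); origin at the centre of its underside. All four are alike
- spacer3: loose spacer plate of bright steel, standing on its long edge: 60 mm long (its x), 8 mm thick (its y), 18 mm high, 65 g, both ends rounded (4 mm radius); origin at the centre of its underside. All four are alike
- spacer4: loose spacer plate of bright steel, standing on its long edge: 60 mm long (its x), 8 mm thick (its y), 18 mm high, 65 g, both ends rounded (4 mm radius); origin at the centre of its underside. All four are alike
Not all that is in view belongs to the job. What is shaped like the spacer2 but orange or turquoise is not meant.

How it is judged:
On the way, in this order (a step that is already met when the one before it is completed fails the run):
1. a first spacer, and only one, is fully home in the gap, cam still open (((x of spacer1 in the frame of clamp between -0.01 and -0.003 m and y of spacer1 in the frame of clamp between 0.002 and 0.028 m and z of spacer1 in the frame of clamp below 0.0125 m) or (x of spacer2 in the frame of clamp between -0.01 and -0.003 m and y of spacer2 in the frame of clamp between 0.002 and 0.028 m and z of spacer2 in the frame of clamp below 0.0125 m) or (x of spacer3 in the frame of clamp between -0.01 and -0.003 m and y of spacer3 in the frame of clamp between 0.002 and 0.028 m and z of spacer3 in the frame of clamp below 0.0125 m) or (x of spacer4 in the frame of clamp between -0.01 and -0.003 m and y of spacer4 in the frame of clamp between 0.002 and 0.028 m and z of spacer4 in the frame of clamp below 0.0125 m)) and not (((x of spacer2 in the frame of clamp between -0.01 and -0.003 m and y of spacer2 in the frame of clamp between 0.002 and 0.028 m and z of spacer2 in the frame of clamp below 0.0125 m) and (x of spacer1 in the frame of clamp between -0.01 and -0.003 m and y of spacer1 in the frame of clamp between 0.002 and 0.028 m and z of spacer1 in the frame of clamp below 0.0125 m)) or ((x of spacer3 in the frame of clamp between -0.01 and -0.003 m and y of spacer3 in the frame of clamp between 0.002 and 0.028 m and z of spacer3 in the frame of clamp below 0.0125 m) and (x of spacer1 in the frame of clamp between -0.01 and -0.003 m and y of spacer1 in the frame of clamp between 0.002 and 0.028 m and z of spacer1 in the frame of clamp below 0.0125 m)) or ((x of spacer3 in the frame of clamp between -0.01 and -0.003 m and y of spacer3 in the frame of clamp between 0.002 and 0.028 m and z of spacer3 in the frame of clamp below 0.0125 m) and (x of spacer2 in the frame of clamp between -0.01 and -0.003 m and y of spacer2 in the frame of clamp between 0.002 and 0.028 m and z of spacer2 in the frame of clamp below 0.0125 m)) or ((x of spacer4 in the frame of clamp between -0.01 and -0.003 m and y of spacer4 in the frame of clamp between 0.002 and 0.028 m and z of spacer4 in the frame of clamp below 0.0125 m) and (x of spacer1 in the frame of clamp between -0.01 and -0.003 m and y of spacer1 in the frame of clamp between 0.002 and 0.028 m and z of spacer1 in the frame of clamp below 0.0125 m)) or ((x of spacer4 in the frame of clamp between -0.01 and -0.003 m and y of spacer4 in the frame of clamp between 0.002 and 0.028 m and z of spacer4 in the frame of clamp below 0.0125 m) and (x of spacer2 in the frame of clamp between -0.01 and -0.003 m and y of spacer2 in the frame of clamp between 0.002 and 0.028 m and z of spacer2 in the frame of clamp below 0.0125 m)) or ((x of spacer4 in the frame of clamp between -0.01 and -0.003 m and y of spacer4 in the frame of clamp between 0.002 and 0.028 m and z of spacer4 in the frame of clamp below 0.0125 m) and (x of spacer3 in the frame of clamp between -0.01 and -0.003 m and y of spacer3 in the frame of clamp between 0.002 and 0.028 m and z of spacer3 in the frame of clamp below 0.0125 m))) and value of joint camdisc below 0.4 rad), for 0.2 s.
2. with the gap packed, the cam is turned home and the sprung pad presses on the pack (value of joint camdisc above 1.3 rad and value of joint padblock above 0.0012 m), for 0.2 s.
At the end, for the whole second after the job is handed in: Cam within 0.1 rad of its stop, sprung pad pushed back over 1.2 mm; each spacer is at rest, either on edge on the plate in the gap within about 4 mm of fully home, or within 20 mm of its start; block upright against the back jaw (origins within 19 mm) (all of step 2 and distance between block and back_jaw below 0.019 m and angle between block's own z axis and vertical below 0.15 rad and ((x of spacer1 in the frame of clamp between -0.01 and -0.003 m and y of spacer1 in the frame of clamp between 0.002 and 0.028 m and z of spacer1 in the frame of clamp below 0.0125 m) or distance of spacer1 from where it was at the start of the episode below 0.02 m) and ((x of spacer2 in the frame of clamp between -0.01 and -0.003 m and y of spacer2 in the frame of clamp between 0.002 and 0.028 m and z of spacer2 in the frame of clamp below 0.0125 m) or distance of spacer2 from where it was at the start of the episode below 0.02 m) and ((x of spacer3 in the frame of clamp between -0.01 and -0.003 m and y of spacer3 in the frame of clamp between 0.002 and 0.028 m and z of spacer3 in the frame of clamp below 0.0125 m) or distance of spacer3 from where it was at the start of the episode below 0.02 m) and ((x of spacer4 in the frame of clamp between -0.01 and -0.003 m and y of spacer4 in the frame of clamp between 0.002 and 0.028 m and z of spacer4 in the frame of clamp below 0.0125 m) or distance of spacer4 from where it was at the start of the episode below 0.02 m) and linear speed of each of spacer1, spacer2, spacer3, spacer4 below 0.02 m/s); the robot touches nothing.
It fails at once if a bystander (graver, thick bar, bur block, bowl, jar or hammer) is moved more than 20 mm (distance of any of graver, parallel, bur_block, ring_bowl, jar, hammer from where it was at the start of the episode above 0.02 m).
It fails at once if the block is tipped over (angle between block's own z axis and vertical above 0.4 rad).
It also fails if it takes over 72 s, if anything falls off the work surface, if the arm or the gripper's body presses on something with over 40 N, if the wrist force passes 120 N, or if a joint passes its speed limit or range.

ROBOT

A 7-joint arm with a two-finger parallel gripper is mounted at the origin on the work surface. World frame = base frame: x ahead of the robot, y to its left, z up, the work surface at z = 0. Lengths are in m, angles in rad, forces in N, time in s.
With the tool pointing down it reaches from about 0.425 to 0.925 m from the base axis. Payload 6.8 kg.
Tool frame: the origin (TCP) lies midway between the tips of the shut fingers; the grasp point (between the pads) lies 19 mm behind it (bot.grasp_offset is the distance from the TCP to the grasp point, in m); z points along the fingers, x is the direction in which the jaws open and shut, and the axes are right-handed (so a half turn about z gives the same grasp; the last joint's range is limited). The gripper opens to 85 mm and grips with 20 to 120 N. Pads are 22 mm wide; open, the fingers measure 114 mm over their backs; the gripper's body (76 mm by 85 mm) begins 54 mm behind the grasp point. The pads swing forward as they close: fully open they stand 13 mm farther back than shut.
Start: joints at [1.183, 0.477, 0.022, 1.555, -0.011, 1.109, -0.083], TCP at [0.186, -0.649, 0.231] pointing down, gripper open.
Joint ranges: [-2.96, 2.96], [-0.34, 2.1], [-1.41, 1.46], [0.24, 2.44], [-1.37, 4.51], [0.17, 1.92], [-2.96, 2.96]. Speed limits (rad/s): [2.39, 2.39, 3.14, 3.14, 3.14, 3.14, 3.14].

INTERFACE

Orientations are given as a unit quaternion [w, x, y, z].
In Python, from station import bot, imaging gives the robot as it stands. The module is installed in compiled form; this text tells all that it offers.
- The arm moves only by the tool apply_moves, never from a script. Its argument "increments" is a list of rows, each a list of 7 numbers: the shift along the tool's x, y, z in mm, then the turn, a rotation vector about the tool's x, y, z in degrees, then the closure, from -1 (fully open) to 1 (shut). In form: [[dx, dy, dz, rx, ry, rz, grip], ...]. A call has exactly 8 rows; each row shifts and turns the pose as measured when the row begins, along the tool's axes as they then stand; what a row does not reach is not made up. A row lasts 1/8 s, in which the tool goes at most 62.5 mm and 10.7 degrees, less where a joint would pass 70% of its speed; a pose out of reach is approached as far as the arm can. A call with a gripper value outside its range is refused whole. The fingers move at their own pace and stop on an object; "grip_force" is the grip in N (left out, the last holds). Time passes only in rows, so rows that do not move let the fingers close, or fill a call up. It gives the time, the measured TCP pose, the force and the opening at its end, in the units of the state.
- bot.get_obs(): the state, without advancing time (a new reading comes with each control period).
- imaging.read_camera(name): name is "side" or "top"; returns the picture (420x560x3 uint8, red, green, blue); there is no depth.
- imaging.get_calibration(name): a dict with "K" (3x3 intrinsics, pixels), "extrinsics" (4x4, takes a point from camera to world coordinates). Camera axes: x right, y down, z forward; pixel columns grow to the right and rows downward; lengths in m; the calibration is good to about 2 mm. A picture is of the moment at which its call begins. get_calibration takes no time and is no camera call.
- bot.hand_in(): hands the job in, once; it reports no verdict.
The state is a dict: "t": time; "q": joint angles; "joint_vel": joint speeds; "joint_torque": joint torques, N m; "eef_pos": TCP position; "tool_rot": TCP orientation; "contact_force": force on the tool from outside, world axes, zero at the start; "torque": the same for the moment, N m; "gripper_width": opening from 0.0 (shut) to 1.0 (fully open).
Only numpy, scipy, OpenCV 4.12 (cv2) and the standard library are available. Lean on these libraries where they do the work, as an engineer would, in place of code of your own. Each camera call takes 0.05 s, during which the arm holds its last target.

## Working session

There is one attempt and no reset: what is moved stays moved. The work goes in short steps, Python scripts to look and compute and a tool call to move; the robot and the scene stay as the last step left them, time stands still between calls to the robot, and variables do not carry over. Pictures are saved under pics/ and viewed, and the job is handed in when it is done.

Besides the shell and the picture viewer there is one more tool, called by a JSON object that holds its "api" and its "payload", one argument or row to a line. apply_moves: Moves the arm, as the interface text tells. Its arguments: {"type":"object","properties":{"increments":{"type":"array","items":{"type":"array","items":{"type":"number"}}},"grip_force":{"type":"number"}},"required":["increments"]}

```bash
mkdir -p pics; python3 - <<'E'
from station import bot, imaging
import cv2,numpy as np
np.set_printoptions(precision=4,suppress=True)
for n in("side","top"):
    im=imaging.read_camera(n); cv2.imwrite(f"pics/{n}0.png",im[:,:,::-1])
    c=imaging.get_calibration(n); print(n,c["K"],c["extrinsics"])
o=bot.get_obs(); print({k:np.round(v,3) for k,v in o.items()}, bot.grasp_offset)
E
```

```text
side [[439.4195   0.     283.0097]
 [  0.     439.4195 209.4484]
 [  0.       0.       1.    ]] [[-0.9419 -0.2202  0.2538  0.3487]
 [-0.336   0.6251 -0.7045  0.7219]
 [-0.0035 -0.7488 -0.6628  0.7633]
 [ 0.      0.      0.      1.    ]]
top [[456.1615   0.     273.9431]
 [  0.     456.1615 208.1413]
 [  0.       0.       1.    ]] [[ 0.0197 -0.9947  0.1011  0.5077]
 [-0.9997 -0.0183  0.0155  0.0037]
 [-0.0136 -0.1014 -0.9948  1.1171]
 [ 0.      0.      0.      1.    ]]
{'t': np.float64(0.1), 'q': array([ 1.183,  0.478,  0.022,  1.556, -0.012,  1.109, -0.083]), 'joint_vel': array([ 0.   , -0.   , -0.   , -0.003, -0.002, -0.001, -0.   ]), 'joint_torque': array([  0.005, -59.777,   1.614, -28.196,   0.013,   0.005,  -0.   ]), 'eef_pos': array([ 0.186, -0.648,  0.23 ]), 'tool_rot': array([-0.   ,  0.799, -0.602, -0.001]), 'contact_force': array([0.432, 0.608, 0.308]), 'torque': array([0.043, 0.003, 0.047]), 'gripper_width': np.float64(1.005)} 0.0187
```

View pics/side0.png

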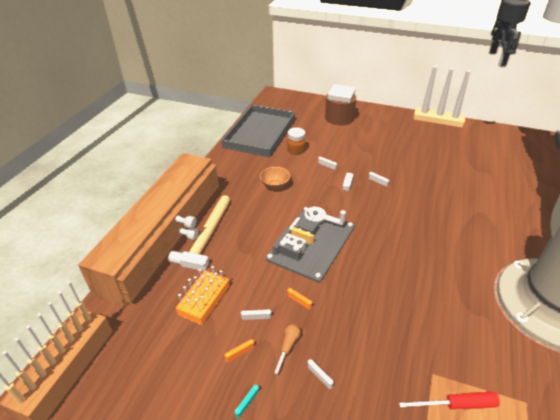

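View pics/top0.png

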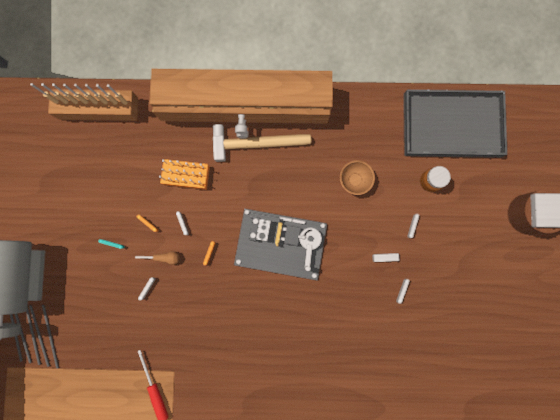

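```bash
python3 - <<'E'
import cv2
t=cv2.imread("pics/top0.png"); s=cv2.imread("pics/side0.png")
cv2.imwrite("pics/c1.png",cv2.resize(t[205:285,230:335],None,fx=7,fy=7,interpolation=cv2.INTER_CUBIC))
cv2.imwrite("pics/c2.png",cv2.resize(s[200:280,260:360],None,fx=7,fy=7,interpolation=cv2.INTER_CUBIC))
a=cv2.resize(t[205:305,130:220],None,fx=4,fy=4,interpolation=cv2.INTER_CUBIC)
b=cv2.resize(t[205:305,365:455],None,fx=4,fy=4,interpolation=cv2.INTER_CUBIC)
cv2.imwrite("pics/c3.png",cv2.hconcat([a,b]))
E
```

```text
(no output)
```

View pics/c1.png

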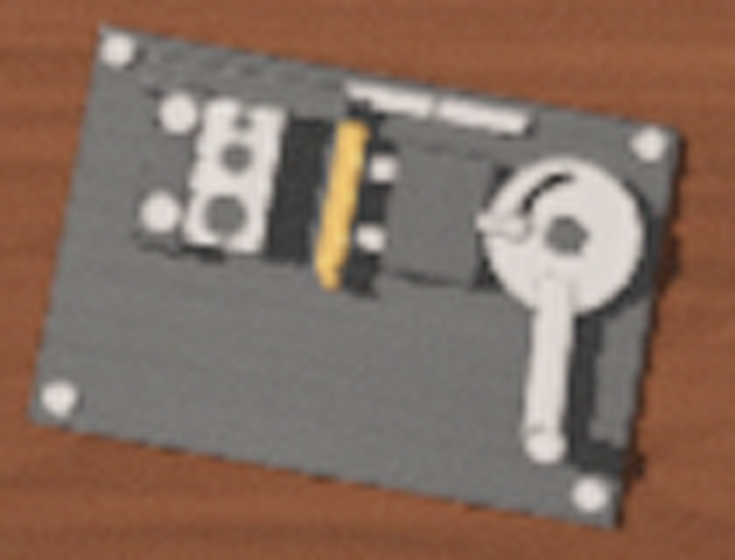

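View pics/c2.png

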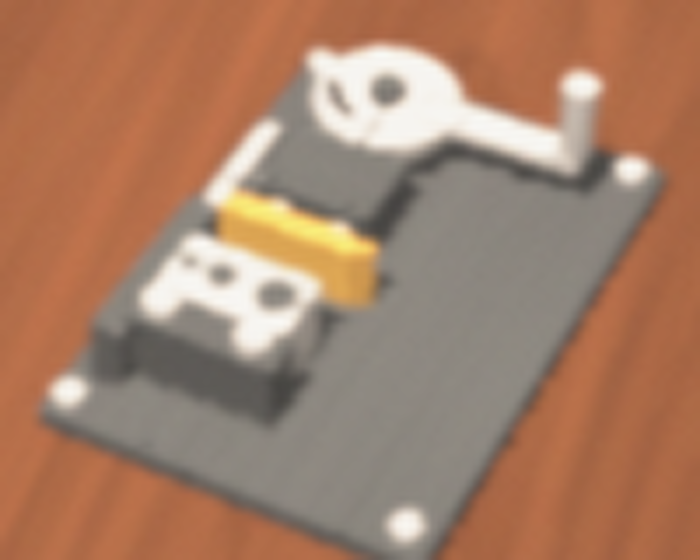

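View pics/c3.png

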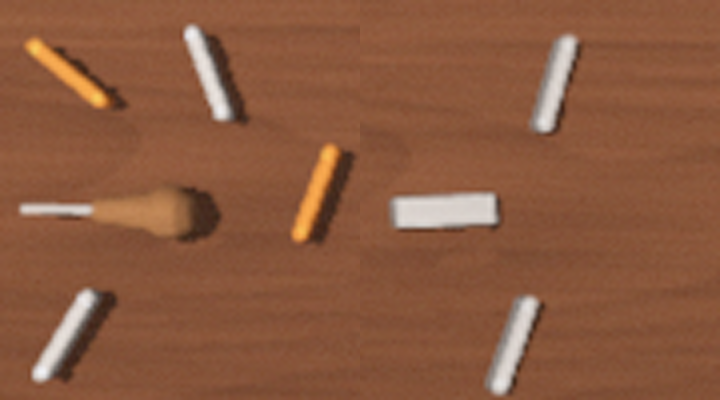

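```bash
cat > h.py <<'E'
import numpy as np,cv2
from station import bot, imaging
np.set_printoptions(precision=4,suppress=True)
def ray(n,uv,z):
    c=imaging.get_calibration(n);K=c["K"];E=c["extrinsics"]
    uv=np.atleast_2d(np.asarray(uv,float)); z=np.broadcast_to(z,(len(uv),))
    d=np.c_[(uv[:,0]-K[0,2])/K[0,0],(uv[:,1]-K[1,2])/K[1,1],np.ones(len(uv))]@E[:3,:3].T
    o=E[:3,3]; return o+d*((z-o[2])/d[:,2])[:,None]
def proj(n,P):
    c=imaging.get_calibration(n);K=c["K"];E=c["extrinsics"]
    p=(np.atleast_2d(P)-E[:3,3])@E[:3,:3]; q=p@K.T; return q[:,:2]/q[:,2:]
def grab(n,name):
    im=imaging.read_camera(n)[:,:,::-1].copy(); cv2.imwrite(f"pics/{name}.png",im); return im
def crop(im,x0,y0,x1,y1,f,name):
    cv2.imwrite(f"pics/{name}.png",cv2.resize(im[y0:y1,x0:x1],None,fx=f,fy=f,interpolation=cv2.INTER_CUBIC))
E
python3 - <<'E'
from h import *
t=cv2.imread("pics/top0.png");s=cv2.imread("pics/side0.png")
for n,im,cs,box in(("top",t,[(183,223),(147,289),(414,226),(403,291),(386,258)],(230,205,335,285)),("side",s,[(256,315),(320,373),(327,162),(378,179),(348,181)],(262,200,360,280))):
    hsv=cv2.cvtColor(im,cv2.COLOR_BGR2HSV)
    # plate
    m=((hsv[...,1]<90)).astype(np.uint8); mm=np.zeros_like(m); x0,y0,x1,y1=box; mm[y0:y1,x0:x1]=m[y0:y1,x0:x1]
    mm=cv2.morphologyEx(mm,cv2.MORPH_CLOSE,np.ones((5,5)))
    c=max(cv2.findContours(mm,0,1)[0],key=cv2.contourArea)
    P=ray(n,c[:,0],0.01)[:,:2]
    r=cv2.minAreaRect((P*1000).astype(np.float32)); print(n,"plate",r, cv2.boxPoints(r).tolist())
    for c0 in cs:
        for th in(110,150,180):
            w=((hsv[...,1]<70)&(hsv[...,2]>th)).astype(np.uint8)
            big=np.zeros_like(w);x,y=c0;big[y-18:y+19,x-18:x+19]=w[y-18:y+19,x-18:x+19]
            cc=cv2.findContours(big,0,1)[0]
            if not cc: continue
            c=max(cc,key=len)
            P=ray(n,c[:,0],0.018)[:,:2]*1000
            r=cv2.minAreaRect(P.astype(np.float32)); print(n,c0,th,np.round(r[0],1),np.round(r[1],1),round(r[2],1))
E
```

```text
top plate ((533.7930297851562, 3.8275070190429688), (206.0146942138672, 140.45716857910156), 80.92322540283203) [[448.1936340332031, -86.81085968017578], [586.8919677734375, -108.96907806396484], [619.3924560546875, 94.46587371826172], [480.694091796875, 116.62409210205078]]
top (183, 223) 110 [579.8 244.2] [61.2 10.8] 21.7
top (183, 223) 150 [580.1 244.6] [60.3 10.2] 21.7
top (183, 223) 180 [579.3 244.7] [59.   8.7] 22.8
top (147, 289) 110 [421.2 323.5] [11.6 61. ] 61.0
top (147, 289) 150 [421.5 324.1] [10.4 61. ] 61.0
top (147, 289) 180 [420.6 324.5] [ 9.1 59. ] 60.5
top (414, 226) 110 [ 583.6 -314.3] [14.  60.5] 73.6
top (414, 226) 150 [ 584.  -315.3] [11.1 59. ] 73.7
top (414, 226) 180 [ 583.6 -315.5] [ 8.5 58.3] 73.7
top (403, 291) 110 [ 428.6 -287.7] [14.8 60.6] 69.6
top (403, 291) 150 [ 428.2 -288.8] [10.7 60.6] 69.9
top (403, 291) 180 [ 428.4 -289. ] [ 8.1 58.4] 70.1
top (386, 258) 110 [ 507.  -247.8] [19.  64.1] 1.1
top (386, 258) 150 [ 507. -248.] [19.  59.9] 1.1
top (386, 258) 180 [ 505.8 -249.1] [16.6 57.4] 1.1
side plate ((533.8965454101562, -11.9793701171875), (245.9633
[... 295 characters left out ...]
47.8] [60.6 21.3] 23.8
side (256, 315) 180 [579.1 248.1] [58.8 21.3] 23.8
side (320, 373) 110 [422.9 326.4] [15.1 64.2] 60.6
side (320, 373) 150 [422.9 326.4] [15.1 64.2] 60.6
side (320, 373) 180 [423.4 326.2] [15.1 63. ] 60.6
side (327, 162) 110 [ 583.1 -307.3] [30.5 66.5] 74.4
side (327, 162) 150 [ 583.1 -307.3] [30.5 66.5] 74.4
side (327, 162) 180 [ 584.3 -307.6] [30.5 64.1] 74.4
side (378, 179) 110 [ 429.3 -280.8] [29.7 64.9] 69.5
side (378, 179) 150 [ 429.3 -280.8] [29.7 64.9] 69.5
side (378, 179) 180 [ 429.3 -280.8] [29.7 64.9] 69.5
side (348, 181) 110 [ 506.1 -240.4] [21.4 79.2] 4.5
side (348, 181) 150 [ 506.1 -240.4] [21.4 79.2] 4.5
side (348, 181) 180 [ 506.8 -240.7] [20.1 78.6] 4.5
```

```bash
cat >> h.py <<'E'
YAW=np.deg2rad(-9.08); O=np.array([.5605,.0122])
X=np.array([np.cos(YAW),np.sin(YAW)]);Y=np.array([-X[1],X[0]])
def c2w(x,y,z): # clamp mm
    return np.r_[O+(x*X+y*Y)/1000,z/1000]
def w2c(P): d=(np.asarray(P)[...,:2]-O)*1000; return np.stack([d@X,d@Y],-1)
E
python3 - <<'E'
from h import *
for n in("top","side"):
    im=cv2.imread(f"pics/{n}0.png"); f=7
    x0,y0=(230,205) if n=="top" else (260,200)
    b=cv2.resize(im[y0:y0+80,x0:x0+105],None,fx=f,fy=f,interpolation=cv2.INTER_CUBIC)
    for p,col in[((0,0,36),(0,0,255)),((-24,0,36),(0,0,255)),((24,0,36),(0,0,255)),((-70,-80,65),(255,0,0)),((0,-80,32),(255,0,0)),((45,90,10),(0,255,0)),((45,-115,10),(0,255,0)),((-95,-115,10),(0,255,0)),((-95,90,10),(0,255,0)),((24,22,40),(255,255,0)),((-24,22,40),(255,255,0)),((-24,48,40),(255,255,0)),((24,48,40),(255,255,0))]:
        q=(proj(n,c2w(*p))[0]-[x0,y0]+.5)*f; cv2.circle(b,tuple(int(v) for v in q),4,col,-1)
    cv2.imwrite(f"pics/ov_{n}.png",b)
# profiles across gap on top cam at z 36/40
im=cv2.imread("pics/top0.png").astype(float)
for x in(-16,-8,0,8,16):
    ys=np.arange(-10,56,2.); q=np.float32([proj("top",c2w(x,y,40))[0] for y in ys])
    v=cv2.remap(im.astype(np.float32),q[:,:1],q[:,1:],cv2.INTER_LINEAR)[:,0]
    print(x,[f"{int(y)}:{int(a[0])}/{int(a[2])}" for y,a in zip(ys,v)])
E
```

```text
-16 ['-10:92/103', '-8:98/169', '-6:117/215', '-4:119/233', '-2:112/228', '0:111/207', '2:111/157', '4:98/106', '6:68/70', '8:60/60', '10:59/60', '12:59/60', '14:63/62', '16:62/64', '18:65/68', '20:127/135', '22:191/202', '24:209/220', '26:185/196', '28:142/150', '30:121/127', '32:115/119', '34:113/118', '36:112/118', '38:117/122', '40:143/151', '42:182/192', '44:199/210', '46:183/194', '48:158/168', '50:175/188', '52:208/220', '54:210/222']
-8 ['-10:70/86', '-8:72/127', '-6:95/202', '-4:112/232', '-2:115/233', '0:113/211', '2:104/152', '4:86/89', '6:63/63', '8:61/63', '10:59/61', '12:61/61', '14:61/60', '16:61/59', '18:69/68', '20:118/126', '22:174/186', '24:201/213', '26:204/215', '28:189/200', '30:164/174', '32:129/136', '34:128/136', '36:138/146', '38:157/165', '40:182/192', '42:200/211', '44:193/205', '46:152/160', '48:119/126', '50:106/111', '52:112/116', '54:116/121']
0 ['-10:62/70', '-8:84/152', '-6:105/212', '-4:114/234', '-2:113/231', '0:112/209', '2:109/142', '4:96/107', '6:75/78', '8:62/63', '10:61/62', '12:65/63', '14:67/67', '16:63/63', '18:70/72', '20:114/121', '22:181
[... 416 characters left out ...]
/66', '20:133/143', '22:187/199', '24:208/220', '26:203/215', '28:183/194', '30:142/150', '32:120/126', '34:113/119', '36:117/124', '38:143/153', '40:186/197', '42:208/219', '44:209/218', '46:190/198', '48:149/155', '50:109/115', '52:109/115', '54:113/116']
16 ['-10:69/76', '-8:80/134', '-6:102/207', '-4:114/235', '-2:113/236', '0:113/214', '2:107/148', '4:89/96', '6:69/72', '8:59/61', '10:59/61', '12:59/61', '14:61/63', '16:63/65', '18:71/74', '20:103/110', '22:178/188', '24:205/216', '26:208/220', '28:202/214', '30:186/198', '32:158/168', '34:144/152', '36:162/172', '38:188/200', '40:206/218', '42:212/224', '44:208/220', '46:184/195', '48:144/154', '50:169/180', '52:199/211', '54:208/221']
```

View pics/ov_top.png

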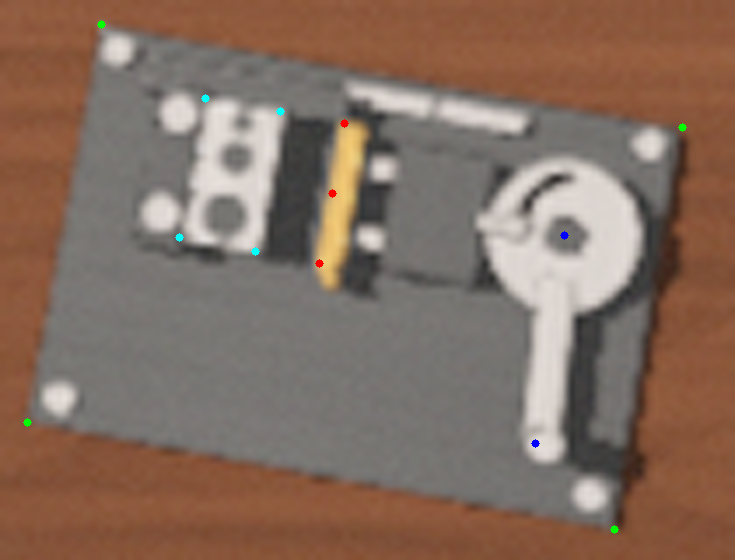

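View pics/ov_side.png

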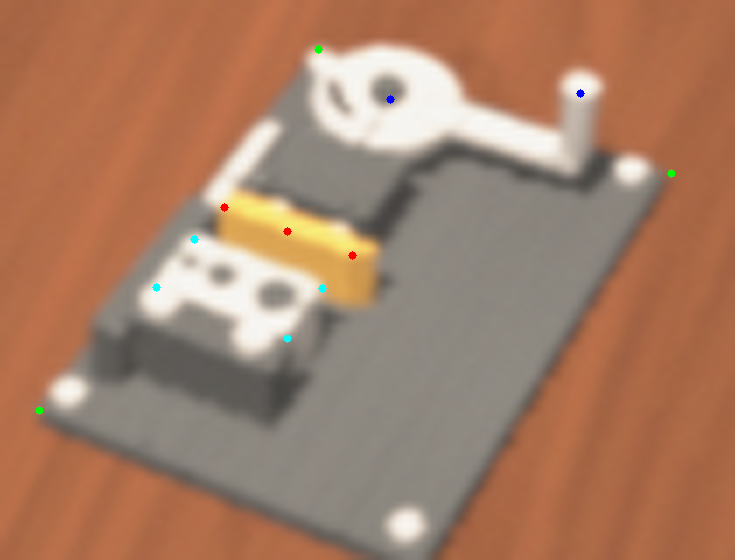

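```bash
cat >> h.py <<'E'
from scipy.spatial.transform import Rotation as R
def rots(): 
    o=bot.get_obs(); q=o["tool_rot"]; return np.array(o["eef_pos"]),R.from_quat([q[1],q[2],q[3],q[0]])
def plan(wps,start=None):
    """wps: (pos m, toolx yaw deg, rows)"""
    p,r=start or rots()
    for P,yaw,n in wps:
        a=np.deg2rad(yaw); x=np.array([np.cos(a),np.sin(a),0]);z=np.array([0,0,-1.]);T=R.from_matrix(np.c_[x,np.cross(z,x),z])
        rv=(r.inv()*T).as_rotvec(); st=(np.asarray(P)-p)/n
        for i in range(n):
            d=r.inv().apply(st)*1000; print([float(v) for v in np.r_[np.round(d,1),np.round(np.rad2deg(rv)/n,1)]])
            p=p+st; r=r*R.from_rotvec(rv/n)
        p=np.asarray(P)
    return p,T
def st():
    o=bot.get_obs();p,r=rots();x=r.as_matrix()[:,0];z=r.as_matrix()[:,2]
    print("t %.2f"%o["t"],"tcp mm",p*1000,"clamp",w2c(p),"yaw %.2f"%np.rad2deg(np.arctan2(x[1],x[0])),"z",z,"F",o["contact_force"],"w %.3f"%o["gripper_width"])
E
python3 - <<'E'
from h import *
st()
a=np.deg2rad(-16.3);u=np.array([np.cos(a),np.sin(a)])
g=np.array([.5838,-.3155])-.019*u; print(g)
plan([(np.r_[g,.10],-106.3,10)])
E
```

```text
t 0.10 tcp mm [ 186.247  -648.2602  230.4258] clamp [-265.3337 -711.246 ] yaw -73.97 z [-0.0006  0.0015 -1.    ] F [0.432  0.6079 0.308 ] w 1.005
[ 0.5656 -0.3102]
[-22.0, -45.8, 13.1, 0.0, 0.0, 3.2]
[-24.5, -44.5, 13.1, 0.0, 0.0, 3.2]
[-27.0, -43.0, 13.1, 0.0, 0.0, 3.2]
[-29.4, -41.4, 13.1, 0.0, 0.0, 3.2]
[-31.7, -39.7, 13.1, 0.0, 0.0, 3.2]
[-33.9, -37.9, 13.1, 0.0, 0.0, 3.2]
[-36.0, -35.9, 13.1, 0.0, 0.0, 3.2]
[-37.9, -33.8, 13.1, 0.0, 0.0, 3.2]
[-39.8, -31.6, 13.1, 0.0, 0.0, 3.2]
[-41.5, -29.3, 13.0, 0.0, 0.0, 3.2]
```

{"api": "apply_moves", "payload": {
  "increments": [
    [-22,-45.8,13,0,0,3.2,0],
    [-24.5,-44.5,13,0,0,3.2,0],
    [-27,-43,13,0,0,3.2,0],
    [-29.4,-41.4,13,0,0,3.2,0],
    [-31.7,-39.7,13,0,0,3.2,0],
    [-33.9,-37.9,13,0,0,3.2,0],
    [-36,-36,13,0,0,3.2,0],
    [-38,-34,13,0,0,3.2,0]
  ],
  "grip_force": 40
}}

```text
t: 1.1
eef_pos: [0.4945, -0.3759, 0.1207]
tool_rot: [-0.002, -0.636, 0.772, 0.002]
contact_force: [0.3, -0.3, 0.1]
gripper_width: 0.504
```

```bash
python3 - <<'E'
from h import *
st()
plan([([.5656,-.3102,.06],-106.3,6),([.5656,-.3102,.06],-106.3,2)])
E
```

```text
t 1.10 tcp mm [ 494.4741 -375.8666  120.6634] clamp [  -3.9564 -393.6234] yaw -101.05 z [-0.0047  0.0009 -1.    ] F [ 0.3334 -0.3248  0.1079] w 0.504
[-13.0, -9.6, 10.1, 0.0, -0.0, 0.9]
[-13.2, -9.4, 10.1, 0.0, -0.0, 0.9]
[-13.3, -9.2, 10.1, 0.0, -0.0, 0.9]
[-13.4, -9.0, 10.1, 0.0, -0.0, 0.9]
[-13.6, -8.7, 10.1, 0.0, -0.0, 0.9]
[-13.7, -8.5, 10.1, 0.0, -0.0, 0.9]
[0.0, 0.0, 0.0, 0.0, 0.0, 0.0]
[0.0, 0.0, 0.0, 0.0, 0.0, 0.0]
```

{"api": "apply_moves", "payload": {
  "increments": [
    [-20,-14,15,0,0,1.3,0],
    [-20,-13.6,15,0,0,1.3,0],
    [-20,-13.3,15,0,0,1.3,0],
    [-20.3,-13,15,0,0,1.3,0],
    [0,0,0,0,0,0,0],
    [0,0,0,0,0,0,0],
    [0,0,0,0,0,0,0],
    [0,0,0,0,0,0,0]
  ]
}}

```text
t: 2.1
eef_pos: [0.5673, -0.3035, 0.0566]
tool_rot: [-0.002, -0.601, 0.799, 0.004]
contact_force: [-0.3, -0.9, -0.1]
gripper_width: 0.499
```

```bash
python3 - <<'E'
from h import *
st()
plan([([.5656,-.3102,.004],-106.3,5)])
t=grab("top","top1");s=grab("side","side1")
crop(t,360,170,450,270,5,"a");crop(s,280,100,400,200,5,"b")
E
```

```text
t 2.10 tcp mm [ 567.3194 -303.5402   56.5677] clamp [  56.562  -310.7075] yaw -106.05 z [-0.0082  0.0035 -1.    ] F [-0.3091 -0.9249 -0.1127] w 0.499
[1.4, -0.1, 10.5, 0.1, 0.0, 0.0]
[1.4, -0.1, 10.5, 0.1, 0.0, 0.0]
[1.4, -0.1, 10.5, 0.1, 0.0, 0.0]
[1.4, -0.1, 10.5, 0.1, 0.0, 0.0]
[1.4, -0.1, 10.5, 0.1, 0.0, 0.0]
```

View pics/a.png

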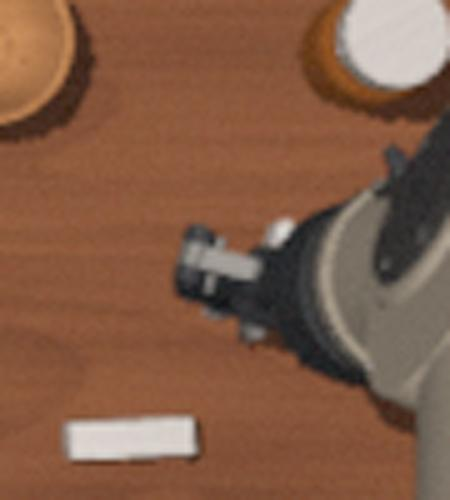

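View pics/b.png

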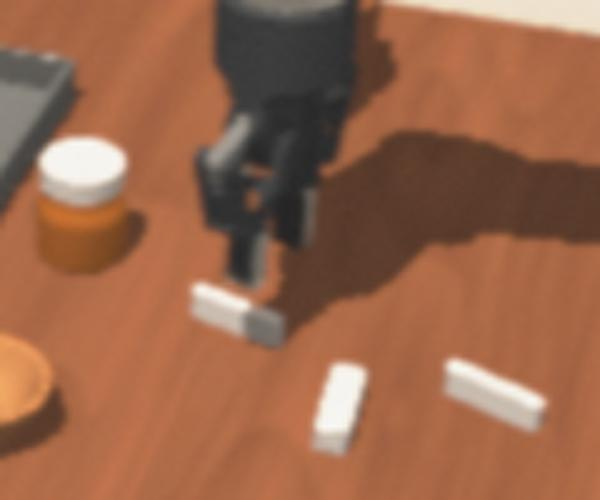

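{"api": "apply_moves", "payload": {
  "increments": [
    [3,0,6,0,0,0,0],
    [3,0,9,0,0,0,0],
    [0,0,10,0,0,0,0],
    [0,0,10,0,0,0,0],
    [0,0,5,0,0,0,0],
    [0,0,0,0,0,0,0],
    [0,0,0,0,0,0,0],
    [0,0,0,0,0,0,0]
  ]
}}

```text
t: 3.2
eef_pos: [0.5649, -0.3095, 0.0132]
tool_rot: [-0.002, -0.601, 0.799, 0.004]
contact_force: [-0.4, 0.9, 1.5]
gripper_width: 0.503
```

```bash
python3 - <<'E'
from h import *
st()
plan([([.5656,-.3102,.004],-106.3,1)])
E
```

```text
t 3.20 tcp mm [ 564.9376 -309.4638   13.2139] clamp [  55.1448 -316.9327] yaw -106.06 z [-0.0088  0.0039 -1.    ] F [-0.3708  0.9299  1.5207] w 0.503
[0.5, -0.9, 9.2, 0.5, 0.1, 0.2]
```

{"api": "apply_moves", "payload": {
  "increments": [
    [0.5,-0.9,5,0.5,0,0,0],
    [0,0,3.5,0,0,0,0],
    [0,0,0,0,0,0,0],
    [0,0,0,0,0,0,1],
    [0,0,0,0,0,0,1],
    [0,0,0,0,0,0,1],
    [0,0,0,0,0,0,1],
    [0,0,0,0,0,0,1]
  ]
}}

```text
t: 4.2
eef_pos: [0.566, -0.3104, 0.0048]
tool_rot: [0.001, -0.601, 0.799, -0.0]
contact_force: [-0.1, 0.1, 0.7]
gripper_width: 0.079
```

```bash
python3 - <<'E'
from h import *
st()
print(bot.get_obs()["torque"])
p,T=rots()
# target above apron: spacer centre offset 19 mm ahead; gap y center
g=c2w(-80,14,100); print(g)
plan([(p+[0,0,.1],-106.3,3),(c2w(-80,14.5,110),-99.1,10)])
E
```

```text
t 4.20 tcp mm [ 566.0313 -310.4481    4.7565] clamp [  56.3802 -317.7321] yaw -106.06 z [ 0.0012  0.0008 -1.    ] F [-0.1421  0.1124  0.7279] w 0.079
[-0.0039  0.0261  0.0353]
[0.4837 0.0386 0.1   ]
[-0.0, -0.0, -33.3, -0.0, 0.0, 0.1]
[-0.0, -0.0, -33.3, -0.0, 0.0, 0.1]
[-0.0, -0.0, -33.3, -0.0, 0.0, 0.1]
[-31.2, 17.7, -0.5, 0.0, -0.0, -0.7]
[-31.5, 17.3, -0.5, 0.0, -0.0, -0.7]
[-31.7, 16.9, -0.5, 0.0, -0.0, -0.7]
[-31.9, 16.5, -0.5, 0.0, -0.0, -0.7]
[-32.1, 16.1, -0.5, 0.0, -0.0, -0.7]
[-32.3, 15.7, -0.5, 0.0, -0.0, -0.7]
[-32.5, 15.3, -0.5, 0.0, -0.0, -0.7]
[-32.7, 14.9, -0.5, 0.0, -0.0, -0.7]
[-32.9, 14.5, -0.5, 0.0, -0.0, -0.7]
[-33.0, 14.1, -0.5, 0.0, -0.0, -0.7]
```

{"api": "apply_moves", "payload": {
  "increments": [
    [0,0,-20,0,0,0,1],
    [0,0,-40,0,0,0,1],
    [0,0,-40,0,0,0,1],
    [-45,25,0,0,0,-1.2,1],
    [-45.5,24.5,0,0,0,-1.2,1],
    [-46,23.5,0,0,0,-1.2,1],
    [-46.5,22.5,0,0,0,-1.2,1],
    [-47,21.5,0,0,0,-1.2,1]
  ]
}}

```text
t: 5.2
eef_pos: [0.5089, -0.0586, 0.118]
tool_rot: [0.004, -0.64, 0.768, -0.006]
contact_force: [1.1, -0.2, -1.9]
gripper_width: 0.076
```

```bash
python3 - <<'E'
from h import *
st()
plan([(c2w(-85,14,90),-99.1,3)])
E
```

```text
t 5.20 tcp mm [508.9293 -58.6394 117.9884] clamp [-39.745  -78.0903] yaw -100.42 z [ 0.0141 -0.0041 -0.9999] F [ 1.1265 -0.2494 -1.9225] w 0.076
[-30.4, 15.9, 9.1, -0.3, -0.0, -0.4]
[-30.5, 15.7, 9.1, -0.3, -0.0, -0.4]
[-30.6, 15.4, 9.2, -0.3, -0.0, -0.4]
```

{"api": "apply_moves", "payload": {
  "increments": [
    [-28,15,6,-0.3,0,-0.5,1],
    [-28,15,6,-0.3,0,-0.5,1],
    [-24,13,8,-0.3,0,-0.4,1],
    [0,0,0,0,0,0,1],
    [0,0,0,0,0,0,1],
    [0,0,0,0,0,0,1],
    [0,0,0,0,0,0,1],
    [0,0,0,0,0,0,1]
  ]
}}

```text
t: 6.2
eef_pos: [0.4824, 0.0318, 0.1049]
tool_rot: [0.003, -0.651, 0.759, -0.003]
contact_force: [0.0, 0.2, 0.6]
gripper_width: 0.079
```

```bash
python3 - <<'E'
from h import *
st()
plan([(c2w(-80,14,60),-99.1,3)])
t=grab("top","top2");s=grab("side","side2")
crop(t,230,195,340,295,6,"a");crop(s,260,160,370,280,5,"b")
E
```

```text
t 6.20 tcp mm [482.3798  31.8431 104.9081] clamp [-80.2412   7.0685] yaw -98.79 z [ 0.0095 -0.0006 -1.    ] F [0.0486 0.1908 0.5868] w 0.079
[-2.3, 0.0, 15.0, -0.2, 0.0, 0.1]
[-2.3, 0.0, 15.0, -0.2, 0.0, 0.1]
[-2.3, -0.0, 15.0, -0.2, 0.0, 0.1]
```

View pics/a.png

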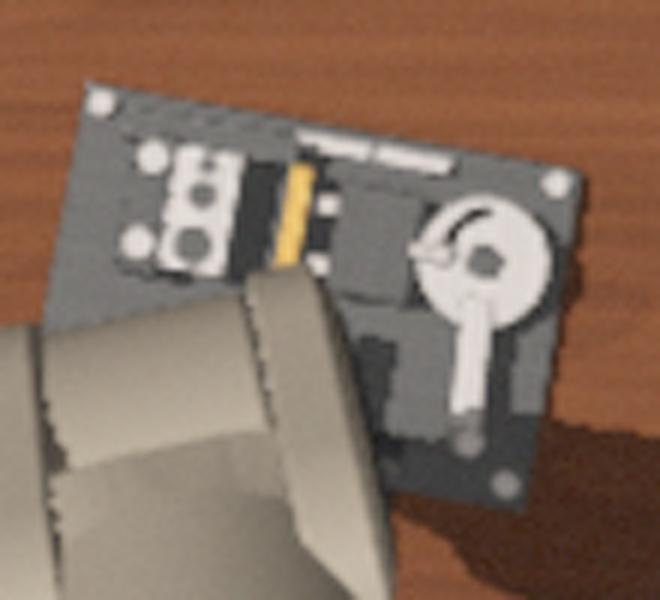

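View pics/b.png

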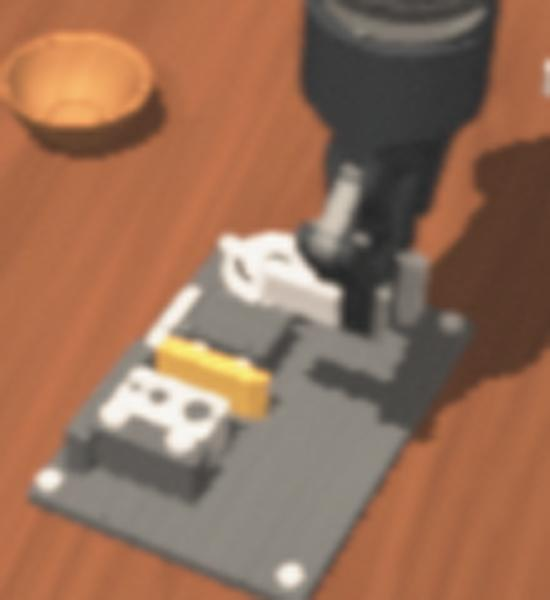

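{"api": "apply_moves", "payload": {
  "increments": [
    [-4,4,10,0,0,0.2,1],
    [-3,4,18,-0.3,0,0.1,1],
    [0,0,22,-0.2,0,0,1],
    [0,0,22,0,0,0,1],
    [0,0,6,0,0,0,1],
    [0,0,0,0,0,0,1],
    [0,0,0,0,0,0,1],
    [0,0,0,0,0,0,1]
  ]
}}

```text
t: 7.3
eef_pos: [0.4747, 0.0424, 0.0233]
tool_rot: [0.001, -0.649, 0.761, 0.001]
contact_force: [0.4, -0.0, -0.7]
gripper_width: 0.079
```

```bash
python3 - <<'E'
from h import *
st()
plan([(c2w(-88,15,17),-99.1,3)])
s=grab("side","side3")
crop(s,260,180,360,280,7,"b")
E
```

```text
t 7.30 tcp mm [474.6877  42.3527  23.3376] clamp [-89.4954  16.2325] yaw -99.05 z [ 0.0004  0.0018 -1.    ] F [ 0.356  -0.0404 -0.7005] w 0.079
[0.4, -0.5, 2.1, -0.0, 0.0, 0.0]
[0.4, -0.5, 2.1, -0.0, 0.0, 0.0]
[0.4, -0.5, 2.1, -0.0, 0.0, 0.0]
```

View pics/b.png

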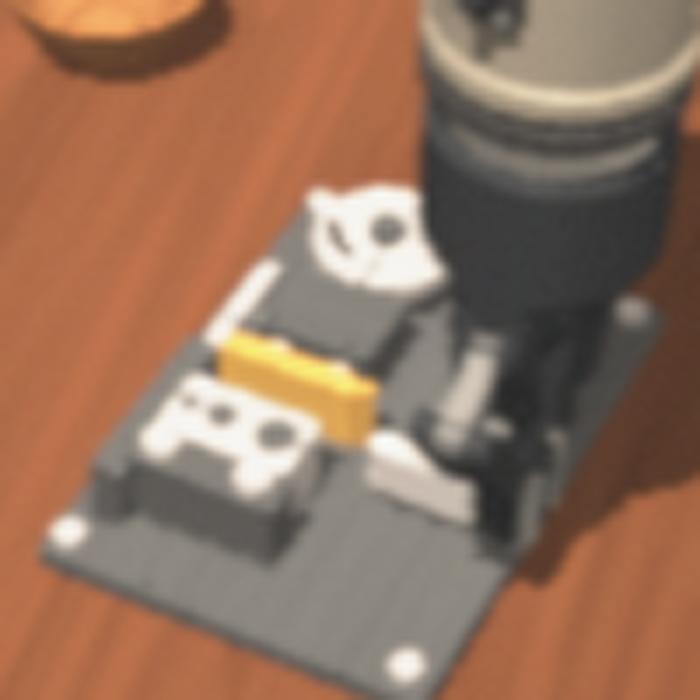

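```bash
cat > ov.py <<'E'
from h import *
def ov(n,img,box,f,lines,name):
    x0,y0,x1,y1=box; b=cv2.resize(img[y0:y1,x0:x1],None,fx=f,fy=f,interpolation=cv2.INTER_CUBIC)
    for (a,c,col) in lines:
        q=[(proj(n,c2w(*p))[0]-[x0,y0]+.5)*f for p in(a,c)]
        cv2.line(b,*[tuple(int(round(v)) for v in k) for k in q],col,1,cv2.LINE_AA)
    cv2.imwrite(f"pics/{name}.png",b)
E
python3 - <<'E'
from ov import *
im=cv2.imread("pics/side3.png")
y=16.2;zt=36.6;xf=-89.5+49
ov("side",im,(275,220,345,275),11,[((xf-60,y+4,zt),(xf-4,y+4,zt),(0,0,255)),((xf-60,y+4,zt-18),(xf-4,y+4,zt-18),(0,255,0)),((xf,y,zt),(xf,y,zt-18),(255,0,0)),((-24,20.5,40),(24,20.5,40),(255,255,0)),((-24,46.5,40),(24,46.5,40),(255,255,0)),((-24,1,36),(24,1,36),(255,0,255)),((-24,1,36),(-24,1,10),(255,0,255)),((-24,20.5,40),(-24,20.5,10),(255,255,0))],"o")
E
```

```text
(no output)
```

View pics/o.png

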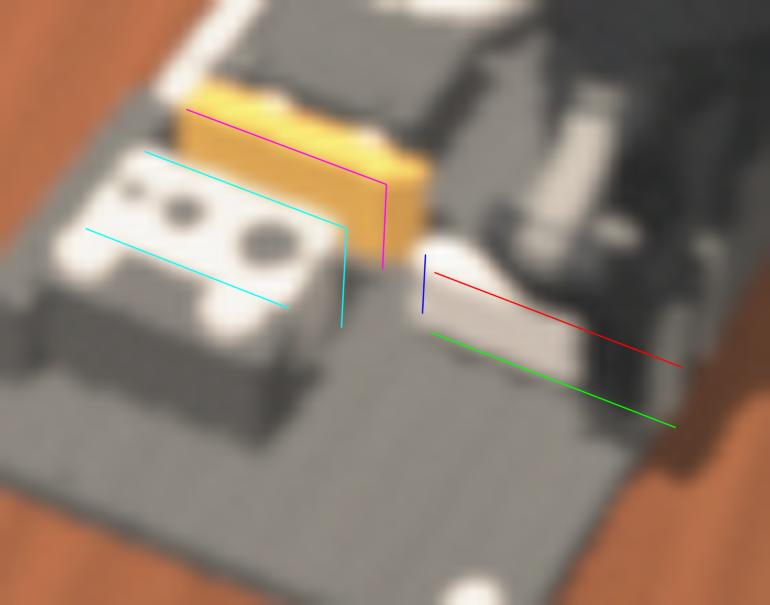

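{"api": "apply_moves", "payload": {
  "increments": [
    [0.7,0,3,0,0,0,1],
    [0.5,0,3,0,0,0,1],
    [0,0,1.5,0,0,0,1],
    [0,-4,0,0,0,0,1],
    [0,-6,0,0,0,0,1],
    [0,-5,0,0,0,0,1],
    [0,0,0,0,0,0,1],
    [0,0,0,0,0,0,1]
  ]
}}

```text
t: 8.35
eef_pos: [0.4914, 0.0384, 0.016]
tool_rot: [0.002, -0.649, 0.761, 0.0]
contact_force: [0.6, 0.2, -0.8]
gripper_width: 0.08
```

```bash
python3 - <<'E'
from ov import *
st()
p,_=rots();c=w2c(p)
plan([(c2w(-55,15,15.5),-99.1,1)])
im=grab("side","side4")
y=c[1];zt=p[2]*1e3-4.75+18;xf=c[0]+50
ov("side",im,(275,220,345,275),11,[((xf-60,y+4,zt),(xf-4,y+4,zt),(0,0,255)),((xf,y,zt),(xf,y,zt-18),(255,0,0)),((-24,20.5,40),(24,20.5,40),(255,255,0)),((-24,20.5,40),(-24,20.5,10),(255,255,0))],"o")
E
```

```text
t 8.35 tcp mm [491.4263  38.4402  15.9923] clamp [-72.3492  15.0107] yaw -99.08 z [ 0.0023  0.002  -1.    ] F [ 0.6437  0.1924 -0.79  ] w 0.080
[0.0, -17.3, 0.5, -0.1, 0.1, 0.0]
```

View pics/o.png

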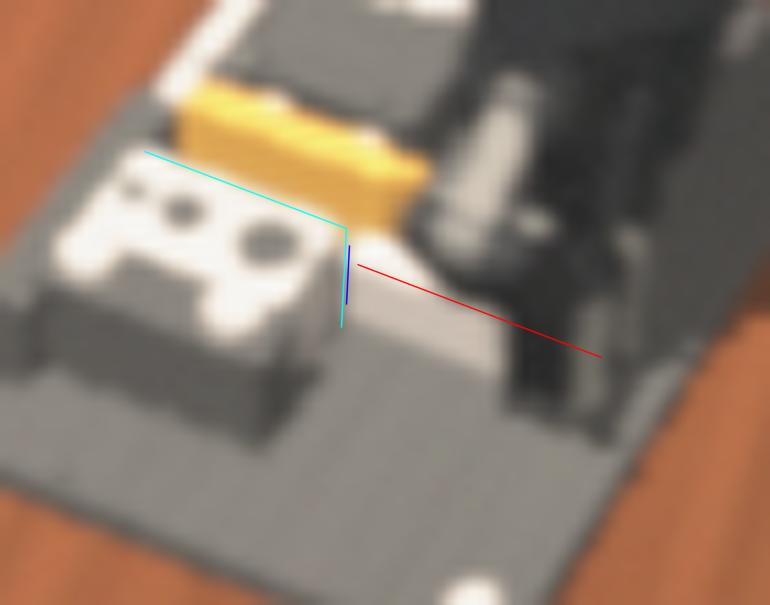

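{"api": "apply_moves", "payload": {
  "increments": [
    [0,-5,0,0,0,0,1],
    [0,-6,0,0,0,0,1],
    [0,-6,0,0,0,0,1],
    [0,-4,0,0,0,0,1],
    [0,-2,0,0,0,0,1],
    [0,0,0,0,0,0,1],
    [0,0,0,0,0,0,1],
    [0,0,0,0,0,0,1]
  ]
}}

```text
t: 9.4
eef_pos: [0.5155, 0.0346, 0.016]
tool_rot: [0.001, -0.649, 0.761, 0.0]
contact_force: [-0.7, -0.0, -1.1]
gripper_width: 0.08
```

```bash
python3 - <<'E'
from h import *
st()
E
```

```text
t 9.40 tcp mm [515.4948  34.6356  16.0138] clamp [-47.9819  15.052 ] yaw -99.07 z [ 0.002  0.002 -1.   ] F [-0.6858 -0.0409 -1.1399] w 0.080
```

{"api": "apply_moves", "payload": {
  "increments": [
    [0,0,1,0,0,0,1],
    [0,0,0,0,0,0,0.4],
    [0,0,0,0,0,0,0.4],
    [0,6,0,0,0,0,0.4],
    [0,10,0,0,0,0,0.4],
    [0,10,0,0,0,0,0.4],
    [0,3,0,0,0,0,0.4],
    [0,0,0,0,0,0,0.4]
  ]
}}

```text
t: 10.4
eef_pos: [0.4839, 0.0397, 0.0151]
tool_rot: [0.001, -0.649, 0.761, 0.0]
contact_force: [0.6, 0.0, 0.4]
gripper_width: 0.298
```

```bash
python3 - <<'E'
from ov import *
st()
im=grab("side","side5")
crop(im,270,215,345,275,10,"o")
E
```

```text
t 10.40 tcp mm [483.9425  39.7163  15.0731] clamp [-79.9406  15.0897] yaw -99.03 z [ 0.0016  0.002  -1.    ] F [0.6067 0.0144 0.3554] w 0.298
```

View pics/o.png

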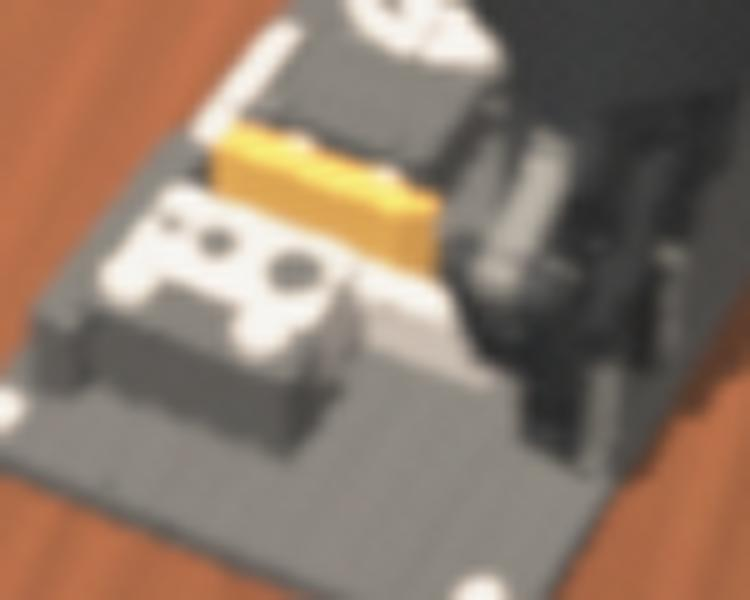

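Spacer stands in the gap alongside the block, rear end clear of the fingers. Close and push.

{"api": "apply_moves", "payload": {
  "increments": [
    [0,0,0,0,0,0,1],
    [0,0,0,0,0,0,1],
    [0,0,0,0,0,0,1],
    [0,-4,0,0,0,0,1],
    [0,-6,0,0,0,0,1],
    [0,-5,0,0,0,0,1],
    [0,-4,0,0,0,0,1],
    [0,-4,0,0,0,0,1]
  ]
}}

```text
t: 11.45
eef_pos: [0.5092, 0.0357, 0.0151]
tool_rot: [0.001, -0.649, 0.761, 0.0]
contact_force: [-0.5, 0.2, 0.6]
gripper_width: -0.003
```

```bash
python3 - <<'E'
from h import *
st()
E
```

```text
t 11.45 tcp mm [509.1845  35.6672  15.0793] clamp [-54.3759  15.0749] yaw -99.07 z [ 0.0021  0.0021 -1.    ] F [-0.5472  0.1806  0.5694] w -0.003
```

{"api": "apply_moves", "payload": {
  "increments": [
    [0,-2,0,0,0,0,1],
    [0,-2,0,0,0,0,1],
    [0,-1.5,0,0,0,0,1],
    [0,-1,0,0,0,0,1],
    [0,-1,0,0,0,0,1],
    [0,-1,0,0,0,0,1],
    [0,0,0,0,0,0,1],
    [0,0,0,0,0,0,1]
  ]
}}

```text
t: 12.45
eef_pos: [0.5181, 0.0343, 0.015]
tool_rot: [0.001, -0.649, 0.761, 0.0]
contact_force: [-0.2, -0.1, 0.1]
gripper_width: 0.001
```

```bash
python3 - <<'E'
from h import *
st()
im=grab("side","side6")
crop(im,270,215,345,275,10,"o")
E
```

```text
t 12.45 tcp mm [518.1058  34.2509  15.032 ] clamp [-45.3429  15.0842] yaw -99.06 z [ 0.0019  0.0021 -1.    ] F [-0.2143 -0.1351  0.1213] w 0.001
```

View pics/o.png

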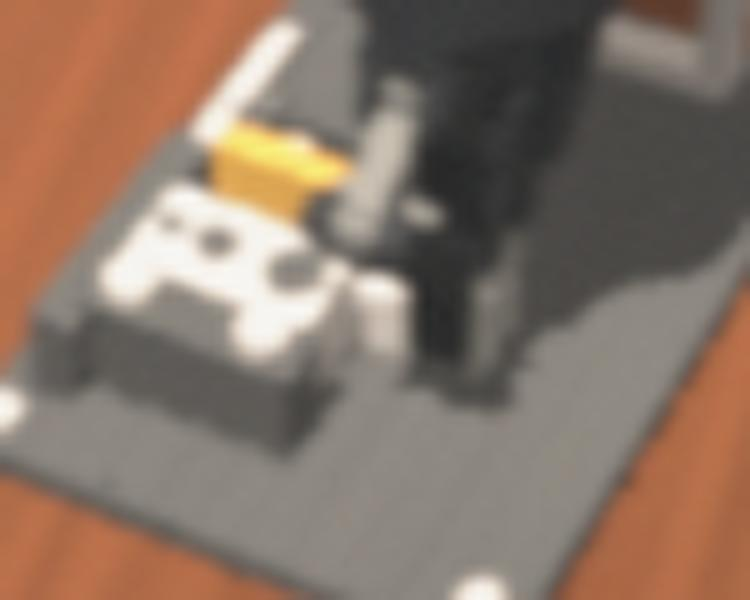

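{"api": "apply_moves", "payload": {
  "increments": [
    [0,-1,0,0,0,0,1],
    [0,-1,0,0,0,0,1],
    [0,0,0,0,0,0,1],
    [0,-1,0,0,0,0,1],
    [0,0,0,0,0,0,1],
    [0,-1,0,0,0,0,1],
    [0,0,0,0,0,0,1],
    [0,0,0,0,0,0,1]
  ]
}}

```text
t: 13.5
eef_pos: [0.5188, 0.0339, 0.0145]
tool_rot: [-0.001, -0.649, 0.76, 0.002]
contact_force: [-3.7, 0.7, 2.6]
gripper_width: 0.005
```

```bash
python3 - <<'E'
from h import *
st()
im=grab("side","side7")
crop(im,270,215,345,275,10,"o")
E
```

```text
t 13.50 tcp mm [518.7873  33.9407  14.4636] clamp [-44.6209  14.8854] yaw -99.02 z [-0.0046  0.0017 -1.    ] F [-3.6677  0.6616  2.5914] w 0.005
```

View pics/o.png

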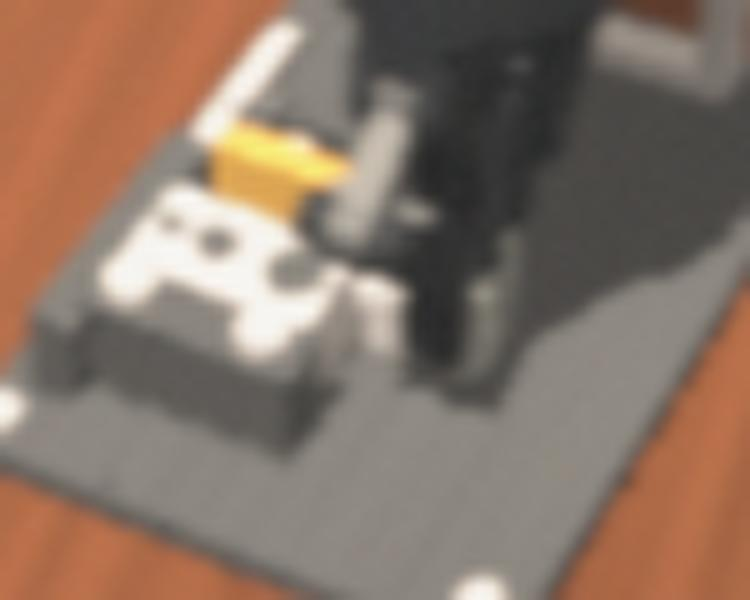

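```bash
python3 - <<'E'
from h import *
p,r=rots()
p=p-np.r_[X*.04,0]+[0,0,.1]
a=np.deg2rad(-20);u=np.array([np.cos(a),np.sin(a)])
g=np.array([.4284,-.289])-.019*u; print(g)
plan([(np.r_[g,.08],-110,6)],(p,r))
E
```

```text
[ 0.4105 -0.2825]
[54.9, 2.9, 5.7, 0.0, 0.0, 1.8]
[55.0, 1.1, 5.7, 0.0, 0.0, 1.8]
[55.0, -0.6, 5.7, 0.0, 0.0, 1.8]
[54.9, -2.4, 5.7, 0.0, 0.0, 1.8]
[54.8, -4.1, 5.7, 0.0, 0.0, 1.8]
[54.7, -5.9, 5.7, 0.0, 0.0, 1.8]
```

{"api": "apply_moves", "payload": {
  "increments": [
    [0,6,0,0,0,0,1],
    [0,12,-10,0,0,0,1],
    [0,10,-30,0,0,0,1],
    [0,0,-40,0,0,0,0.5],
    [10,0,-15,0,0,0,0],
    [40,0,0,0,0,2,0],
    [50,0,0,0,0,2,0],
    [50,0,0,0,0,2,0]
  ]
}}

```text
t: 14.55
eef_pos: [0.4626, -0.1099, 0.1149]
tool_rot: [0.003, -0.611, 0.792, -0.001]
contact_force: [0.1, -0.6, -0.2]
gripper_width: 0.5
```

```bash
python3 - <<'E'
from h import *
st()
im=grab("side","side8")
crop(im,270,215,345,275,10,"o")
im=grab("top","top8"); crop(im,230,195,335,285,7,"a")
plan([([.4105,-.2825,.07],-110,5)])
E
```

```text
t 14.55 tcp mm [ 462.611  -109.8718  114.8997] clamp [ -77.3978 -135.9903] yaw -104.75 z [ 0.0061  0.0028 -1.    ] F [ 0.1122 -0.6113 -0.2186] w 0.500
[35.1, 0.9, 8.9, -0.0, 0.0, 0.9]
[35.1, 0.3, 8.9, -0.0, 0.0, 0.9]
[35.1, -0.3, 8.9, -0.0, 0.0, 0.9]
[35.1, -0.9, 8.9, -0.0, 0.0, 0.9]
[35.0, -1.5, 8.9, -0.0, 0.0, 0.9]
```

View pics/o.png

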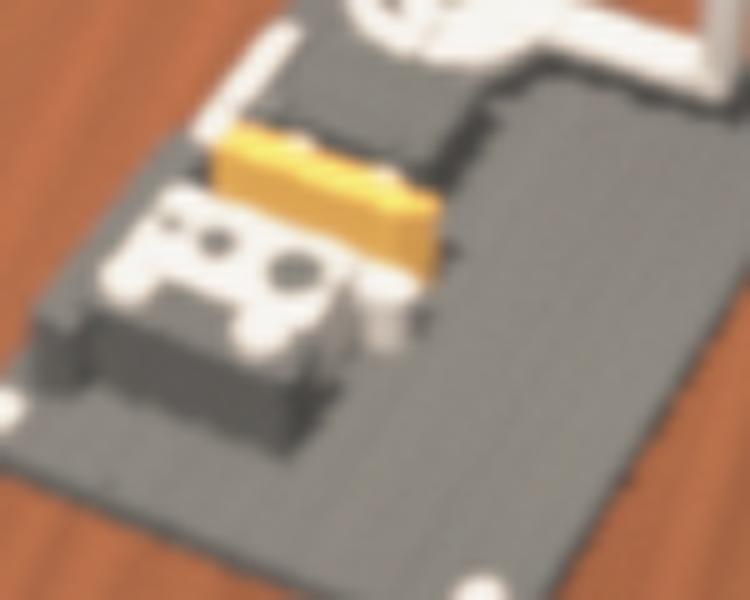

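View pics/a.png

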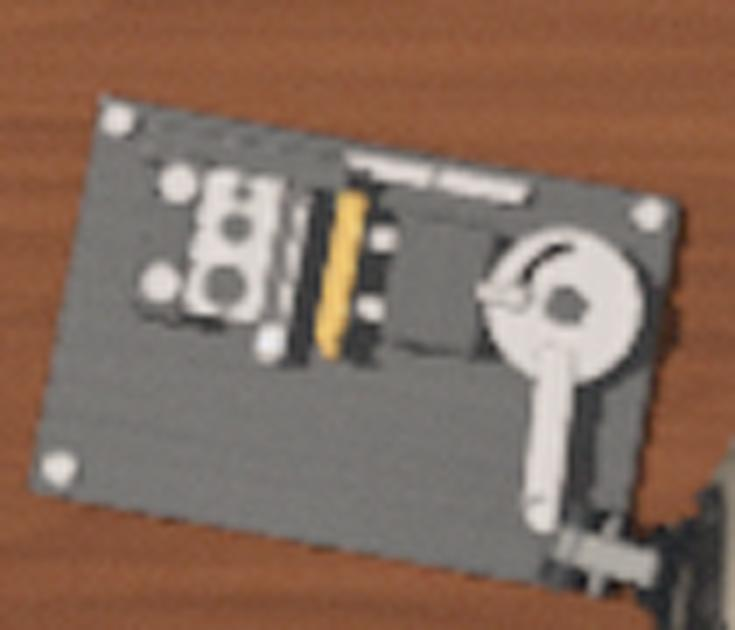

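{"api": "apply_moves", "payload": {
  "increments": [
    [34,1,8,0,0,1,0],
    [36,0,9,0,0,1,0],
    [36,0,9,0,0,1,0],
    [36,-1,9,0,0,1,0],
    [28,-2,9,0,0,0.8,0],
    [0,0,0,0,0,0,0],
    [0,0,0,0,0,0,0],
    [0,0,0,0,0,0,0]
  ]
}}

```text
t: 15.65
eef_pos: [0.4096, -0.28, 0.0689]
tool_rot: [0.003, -0.573, 0.82, -0.001]
contact_force: [0.0, 1.0, -0.0]
gripper_width: 0.501
```

```bash
python3 - <<'E'
from h import *
st()
plan([([.4105,-.2825,.0045],-110,5)])
im=cv2.imread("pics/top8.png").astype(np.float32)
for x in(-32,-20,-10,0,10,18):
    ys=np.arange(-6,26,1.); q=np.float32([proj("top",c2w(x,y,30))[0] for y in ys])
    v=cv2.remap(im,q[:,:1],q[:,1:],cv2.INTER_LINEAR)[:,0]
    print(x,[f"{int(y)}:{int(a[0])}/{int(a[2])}" for y,a in zip(ys,v)])
xs=np.arange(-50,-20,1.5);q=np.float32([proj("top",c2w(x,15.5,28))[0] for x in xs]);v=cv2.remap(im,q[:,:1],q[:,1:],cv2.INTER_LINEAR)[:,0,0]
print([(float(a),int(b)) for a,b in zip(xs,v)])
E
```

```text
t 15.65 tcp mm [ 409.5591 -279.9835   68.8805] clamp [-102.939  -312.3426] yaw -110.11 z [ 0.0057  0.0011 -1.    ] F [ 0.0148  0.9833 -0.0168] w 0.501
[0.4, -0.3, 12.9, -0.1, 0.0, -0.0]
[0.4, -0.3, 12.9, -0.1, 0.0, -0.0]
[0.4, -0.3, 12.9, -0.1, 0.0, -0.0]
[0.4, -0.3, 12.9, -0.1, 0.0, -0.0]
[0.4, -0.3, 12.9, -0.1, 0.0, -0.0]
-32 ['-6:92/138', '-5:97/144', '-4:103/148', '-3:108/148', '-2:111/140', '-1:114/128', '0:109/119', '1:103/108', '2:90/93', '3:75/76', '4:60/61', '5:62/62', '6:64/63', '7:65/64', '8:66/65', '9:73/73', '10:106/109', '11:139/145', '12:163/169', '13:185/192', '14:203/210', '15:212/217', '16:222/225', '17:221/223', '18:221/221', '19:208/209', '20:185/190', '21:161/169', '22:139/145', '23:119/123', '24:115/119', '25:115/120']
-20 ['-6:99/208', '-5:105/219', '-4:112/231', '-3:115/234', '-2:115/232', '-1:114/227', '0:106/208', '1:99/190', '2:86/147', '3:72/97', '4:61/62', '5:60/61', '6:59/59', '7:58/59', '8:58/60', '9:71/74', '10:96/103', '11:121/131', '12:133/143', '13:147/156', '14:145/154', '15:136/145', '16:128/136', '17:126/134', '18:124/132', '19:130/138', '20:138/
[... 1351 characters left out ...]
['-6:95/200', '-5:104/217', '-4:113/234', '-3:114/235', '-2:115/236', '-1:111/228', '0:105/215', '1:97/191', '2:85/139', '3:73/88', '4:68/73', '5:64/66', '6:60/61', '7:60/61', '8:60/61', '9:70/73', '10:82/86', '11:101/107', '12:124/132', '13:143/154', '14:145/155', '15:145/155', '16:138/147', '17:130/138', '18:124/132', '19:125/134', '20:128/137', '21:147/157', '22:168/180', '23:185/198', '24:196/209', '25:207/220']
[(-50.0, 116), (-48.5, 116), (-47.0, 116), (-45.5, 117), (-44.0, 117), (-42.5, 116), (-41.0, 115), (-39.5, 115), (-38.0, 121), (-36.5, 150), (-35.0, 175), (-33.5, 197), (-32.0, 216), (-30.5, 227), (-29.0, 226), (-27.5, 220), (-26.0, 211), (-24.5, 184), (-23.0, 157), (-21.5, 131)]
```

{"api": "apply_moves", "payload": {
  "increments": [
    [2,-1,10,-0.4,0,0,0],
    [0,0,15,0,0,0,0],
    [0,0,15,0,0,0,0],
    [0,0,10,0,0,0,0],
    [0,0,4,0,0,0,0],
    [0,0,0,0,0,0,0],
    [0,0,0,0,0,0,0],
    [0,0,0,0,0,0,0]
  ]
}}

```text
t: 16.65
eef_pos: [0.4107, -0.2802, 0.0109]
tool_rot: [0.001, -0.574, 0.819, 0.002]
contact_force: [-0.1, 0.2, 0.4]
gripper_width: 0.498
```

```bash
python3 - <<'E'
from h import *
st()
plan([([.4105,-.2825,.0045],-110,1)])
im=grab("side","side9");crop(im,330,140,430,210,7,"o")
E
```

```text
t 16.65 tcp mm [ 410.7402 -280.236    10.9008] clamp [-101.7328 -312.4056] yaw -109.91 z [-0.0012  0.0044 -1.    ] F [-0.095   0.2227  0.3605] w 0.498
[2.2, -0.6, 6.4, 0.2, 0.2, 0.1]
```

View pics/o.png

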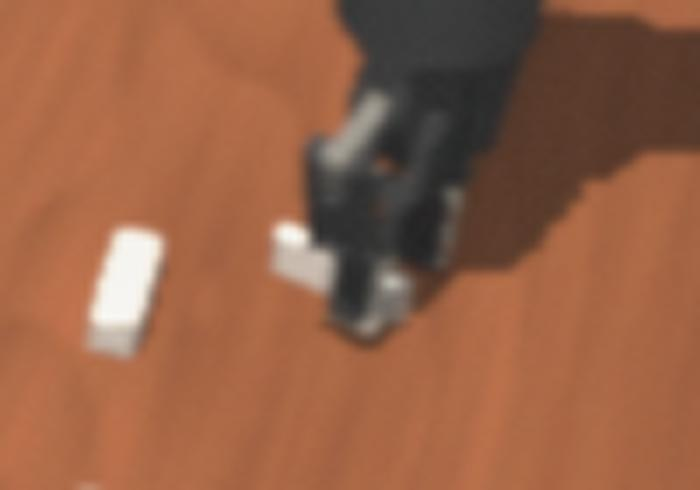

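{"api": "apply_moves", "payload": {
  "increments": [
    [2.2,-0.6,3,0,0,0,0],
    [0,0,3,0,0,0,0],
    [0,0,0,0,0,0,0.5],
    [0,0,0,0,0,0,1],
    [0,0,0,0,0,0,1],
    [0,0,0,0,0,0,1],
    [0,0,0,0,0,0,1],
    [0,0,0,0,0,0,1]
  ]
}}

```text
t: 17.7
eef_pos: [0.4109, -0.2829, 0.005]
tool_rot: [0.001, -0.574, 0.819, 0.002]
contact_force: [-0.4, 0.8, 0.3]
gripper_width: 0.077
```

```bash
python3 - <<'E'
from h import *
st()
p,r=rots()
plan([(c2w(-90,6,110),-99.1,7)],(p+[0,0,.1],r))
E
```

```text
t 17.70 tcp mm [ 410.9179 -282.9069    5.0443] clamp [-101.1359 -315.015 ] yaw -109.92 z [-0.0002  0.0038 -1.    ] F [-0.4021  0.7644  0.3097] w 0.077
[-45.3, 7.1, -0.5, 0.0, 0.0, -1.5]
[-45.5, 5.8, -0.6, 0.0, 0.0, -1.5]
[-45.7, 4.6, -0.6, 0.0, 0.0, -1.5]
[-45.8, 3.4, -0.6, 0.0, 0.0, -1.5]
[-45.8, 2.1, -0.6, 0.0, 0.0, -1.5]
[-45.9, 0.9, -0.7, 0.0, 0.0, -1.5]
[-45.9, -0.3, -0.7, 0.0, 0.0, -1.5]
```

{"api": "apply_moves", "payload": {
  "increments": [
    [0,0,-20,0,0,0,1],
    [0,0,-40,0,0,0,1],
    [0,0,-40,0,0,0,1],
    [-35,7,0,0,0,-1.8,1],
    [-46,6,0,0,0,-1.8,1],
    [-46,4.6,0,0,0,-1.8,1],
    [-46,3.4,0,0,0,-1.8,1],
    [-46,2.1,0,0,0,-1.5,1]
  ]
}}

```text
t: 18.7
eef_pos: [0.4501, -0.064, 0.109]
tool_rot: [0.001, -0.633, 0.774, 0.001]
contact_force: [0.8, -0.4, -0.4]
gripper_width: 0.076
```

```bash
python3 - <<'E'
from h import *
st()
plan([(c2w(-92,6,90),-99.1,3)])
E
```

```text
t 18.70 tcp mm [450.084  -64.0431 108.9836] clamp [-97.0002 -92.7128] yaw -101.47 z [ 0.0008  0.0028 -1.    ] F [ 0.7781 -0.352  -0.4347] w 0.076
[-32.9, -0.3, 6.4, -0.0, 0.1, -0.8]
[-32.9, -0.7, 6.4, -0.0, 0.1, -0.8]
[-32.9, -1.2, 6.4, -0.0, 0.1, -0.8]
```

{"api": "apply_moves", "payload": {
  "increments": [
    [-31,-0.5,4,0,0,-0.8,1],
    [-31,-1,6,0,0,-0.8,1],
    [-28,-1,10,0,0,-0.7,1],
    [0,0,20,0,0,0,1],
    [0,0,20,0,0,0,1],
    [0,0,15,0,0,0,1],
    [0,0,3,0,0,0,1],
    [0,0,0,0,0,0,1]
  ]
}}

```text
t: 19.7
eef_pos: [0.4702, 0.0323, 0.0293]
tool_rot: [0.002, -0.652, 0.758, 0.001]
contact_force: [-0.9, -0.5, -0.7]
gripper_width: 0.078
```

```bash
python3 - <<'E'
from h import *
st()
plan([(c2w(-90,6,16.3),-99.1,3)])
E
```

```text
t 19.70 tcp mm [470.1762  32.334   29.3407] clamp [-92.3694   5.6274] yaw -98.60 z [ 0.0024  0.0046 -1.    ] F [-0.8772 -0.534  -0.6814] w 0.078
[-0.1, -0.8, 4.3, -0.0, 0.1, 0.2]
[-0.1, -0.8, 4.3, -0.0, 0.1, 0.2]
[-0.1, -0.8, 4.3, -0.0, 0.1, 0.2]
```

{"api": "apply_moves", "payload": {
  "increments": [
    [-0.2,0,5,0,0,0.5,1],
    [0,0,5,0,0,0,1],
    [0,0,2.5,0,0,0,1],
    [0,-2,0,0,0,0,1],
    [0,-3,0,0,0,0,1],
    [0,-2,0,0,0,0,1],
    [0,0,0,0,0,0,1],
    [0,0,0,0,0,0,1]
  ]
}}

```text
t: 20.7
eef_pos: [0.4791, 0.0312, 0.0175]
tool_rot: [0.004, -0.648, 0.761, 0.0]
contact_force: [-0.5, 0.1, -0.4]
gripper_width: 0.08
```

```bash
python3 - <<'E'
from ov import *
st()
p,_=rots();c=w2c(p)
im=grab("side","side10")
y=c[1];zt=p[2]*1e3-5+18;xf=c[0]+50
ov("side",im,(275,215,345,270),11,[((xf-60,y+4,zt),(xf-4,y+4,zt),(0,0,255)),((xf,y,zt),(xf,y,zt-18),(255,0,0))],"o")
E
```

```text
t 20.70 tcp mm [479.1134  31.2318  17.541 ] clamp [-83.3702   5.9494] yaw -99.19 z [ 0.0056  0.005  -1.    ] F [-0.5292  0.0623 -0.3975] w 0.080
```

View pics/o.png

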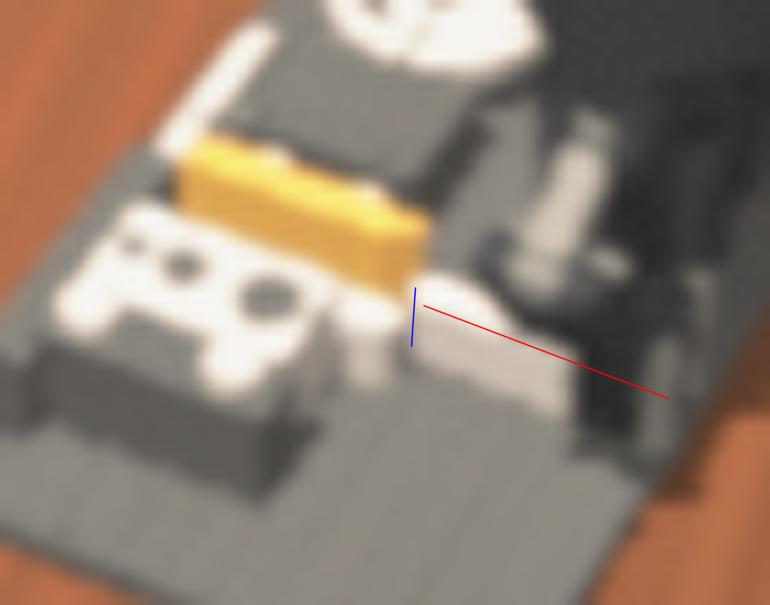

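{"api": "apply_moves", "payload": {
  "increments": [
    [0,-2,0.7,0,0,0,1],
    [0,-4,0.5,0,0,0,1],
    [0,-4,0,0,0,0,1],
    [0,-4,0,0,0,0,1],
    [0,-3,0,0,0,0,1],
    [0,0,0,0,0,0,1],
    [0,0,0,0,0,0,1],
    [0,0,0,0,0,0,1]
  ]
}}

```text
t: 21.75
eef_pos: [0.4971, 0.0283, 0.0163]
tool_rot: [0.004, -0.648, 0.761, 0.0]
contact_force: [0.7, -0.4, -1.0]
gripper_width: 0.08
```

```bash
python3 - <<'E'
from ov import *
st()
im=grab("side","side11")
crop(im,270,215,345,275,10,"o")
E
```

```text
t 21.75 tcp mm [497.0843  28.3013  16.3086] clamp [-65.1621   5.8917] yaw -99.19 z [ 0.0055  0.005  -1.    ] F [ 0.6973 -0.3895 -1.0353] w 0.080
```

View pics/o.png

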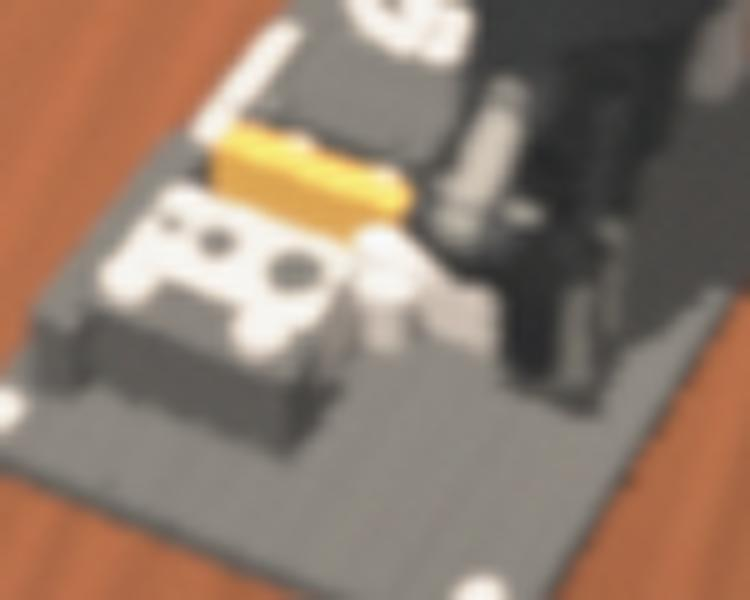

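{"api": "apply_moves", "payload": {
  "increments": [
    [0,-2,0.4,0,0,0,1],
    [0,-4,0,0,0,0,1],
    [0,-4,0,0,0,0,1],
    [0,-2,0,0,0,0,1],
    [0,0,0.4,0,0,0,1],
    [0,0,0,0,0,0,1],
    [0,0,0,0,0,0,0.5],
    [0,0,0,0,0,0,0.5]
  ]
}}

```text
t: 22.8
eef_pos: [0.5098, 0.0263, 0.0156]
tool_rot: [0.004, -0.648, 0.761, 0.0]
contact_force: [-0.6, -0.3, 0.6]
gripper_width: 0.249
```

```bash
python3 - <<'E'
from ov import *
st()
E
```

```text
t 22.80 tcp mm [509.8188  26.2831  15.5756] clamp [-52.2686   5.9085] yaw -99.19 z [ 0.0057  0.005  -1.    ] F [-0.6024 -0.2794  0.5738] w 0.249
```

Back off 30 mm, close.

{"api": "apply_moves", "payload": {
  "increments": [
    [0,5,0,0,0,0,0.5],
    [0,9,0,0,0,0,0.5],
    [0,9,0,0,0,0,0.5],
    [0,4,0,0,0,0,0.5],
    [0,0,0,0,0,0,0.5],
    [0,0,0,0,0,0,1],
    [0,0,0,0,0,0,1],
    [0,0,0,0,0,0,1]
  ]
}}

```text
t: 23.8
eef_pos: [0.4812, 0.031, 0.0156]
tool_rot: [0.004, -0.648, 0.761, -0.0]
contact_force: [-0.1, -0.0, 0.6]
gripper_width: 0.001
```

```bash
python3 - <<'E'
from ov import *
st()
im=grab("side","side12")
crop(im,270,215,345,275,10,"o")
E
```

```text
t 23.80 tcp mm [481.1546  31.0094  15.6296] clamp [-81.3195   6.0519] yaw -99.18 z [ 0.006  0.005 -1.   ] F [-0.0639 -0.02    0.5545] w 0.001
```

View pics/o.png

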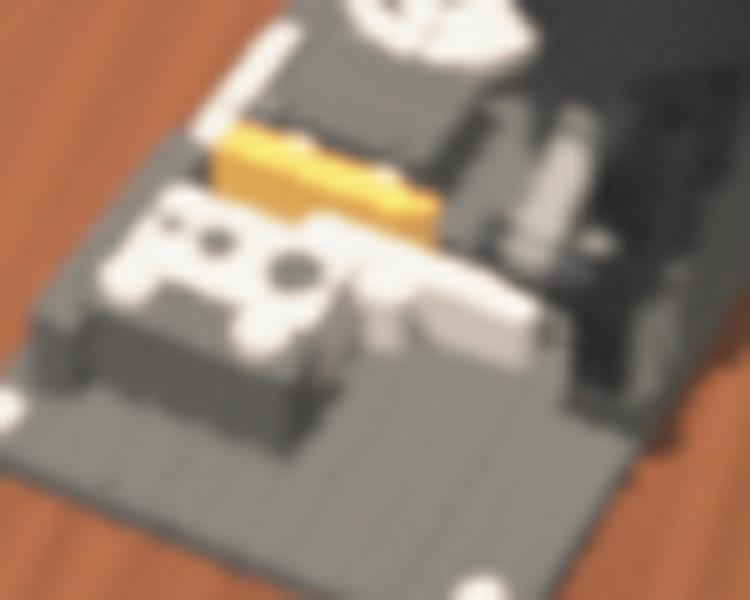

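{"api": "apply_moves", "payload": {
  "increments": [
    [0,-4,0,0,0,0,1],
    [0,-5,0,0,0,0,1],
    [0,-5,0,0,0,0,1],
    [0,-4,0,0,0,0,1],
    [0,-4,0,0,0,0,1],
    [0,-4,0,0,0,0,1],
    [0,-3,0,0,0,0,1],
    [0,-2,0,0,0,0,1]
  ]
}}

```text
t: 24.85
eef_pos: [0.5139, 0.0256, 0.0156]
tool_rot: [0.004, -0.648, 0.761, 0.0]
contact_force: [0.1, -0.5, 1.1]
gripper_width: 0.001
```

```bash
python3 - <<'E'
from ov import *
st()
im=grab("side","side13")
crop(im,270,215,345,275,10,"o")
E
```

```text
t 24.85 tcp mm [513.8507  25.6096  15.636 ] clamp [-48.181    5.8797] yaw -99.19 z [ 0.0054  0.0049 -1.    ] F [ 0.1215 -0.4799  1.1309] w 0.001
```

View pics/o.png

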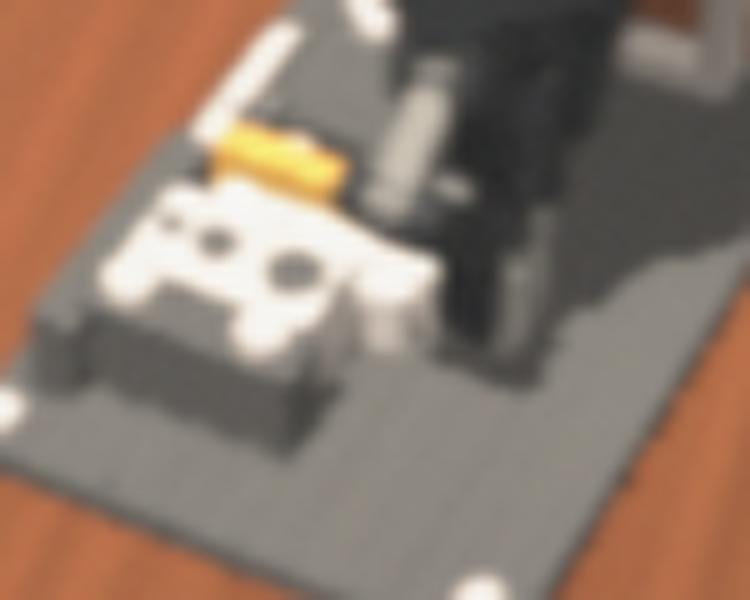

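{"api": "apply_moves", "payload": {
  "increments": [
    [0,-1.5,0,0,0,0,1],
    [0,-1,0,0,0,0,1],
    [0,-1,0,0,0,0,1],
    [0,-1,0,0,0,0,1],
    [0,-1,0,0,0,0,1],
    [0,-1,0,0,0,0,1],
    [0,-1,0,0,0,0,1],
    [0,-1,0,0,0,0,1]
  ]
}}

```text
t: 25.9
eef_pos: [0.5174, 0.0248, 0.0148]
tool_rot: [-0.0, -0.649, 0.761, 0.003]
contact_force: [-5.3, 1.3, 3.7]
gripper_width: -0.001
```

```bash
python3 - <<'E'
from ov import *
st()
p,r=rots()
# post approach: lever swings toward -y; push post from its +y side at radius 70
for th in (0.05,0.4,.8,1.2,1.4):
    a=np.pi+th; print(th,-0+70*np.cos(a),-80+70*np.sin(a), c2w(70*np.cos(a),-80+70*np.sin(a),65))
E
```

```text
t 25.90 tcp mm [517.3948  24.8124  14.7639] clamp [-44.5555   5.6518] yaw -99.11 z [-0.0046  0.0045 -1.    ] F [-5.2836  1.3377  3.6736] w -0.001
0.05 -69.91251822764764 -83.49854184894747 [ 0.4783 -0.0592  0.065 ]
0.4 -64.47426958020196 -107.25928396160552 [ 0.4799 -0.0835  0.065 ]
0.8 -48.769469654301595 -130.2149263629666 [ 0.4918 -0.1087  0.065 ]
1.2 -25.365042813367147 -145.24273601770585 [ 0.5125 -0.1272  0.065 ]
1.4 -11.89770000301685 -148.98148109919222 [ 0.5252 -0.133   0.065 ]
```

{"api": "apply_moves", "payload": {
  "increments": [
    [0,6,0,0,0,0,1],
    [0,12,-10,0,0,0,1],
    [0,10,-30,0,0,0,1],
    [0,0,-40,0,0,0,0.5],
    [0,0,-20,0,0,0,0.4],
    [0,60,0,0,0,0,0.4],
    [0,0,0,0,0,0,0.4],
    [0,0,0,0,0,0,0.4]
  ]
}}

```text
t: 26.9
eef_pos: [0.4291, 0.0387, 0.122]
tool_rot: [0.005, -0.648, 0.761, -0.0]
contact_force: [0.9, -0.4, 0.3]
gripper_width: 0.302
```

```bash
python3 - <<'E'
from ov import *
st(); print(bot.get_obs()["q"])
im=grab("top","top14"); crop(im,230,195,335,285,7,"a")
im=grab("side","side14");crop(im,270,205,355,275,8,"o")
E
```

```text
t 26.90 tcp mm [429.0753  38.6508 121.9931] clamp [-133.9521    5.3788] yaw -99.14 z [ 0.0075  0.0055 -1.    ] F [ 0.8677 -0.4192  0.3476] w 0.302
[-0.1342  0.2349 -0.1103  2.2177  0.0351  0.6821 -1.9989]
```

View pics/a.png

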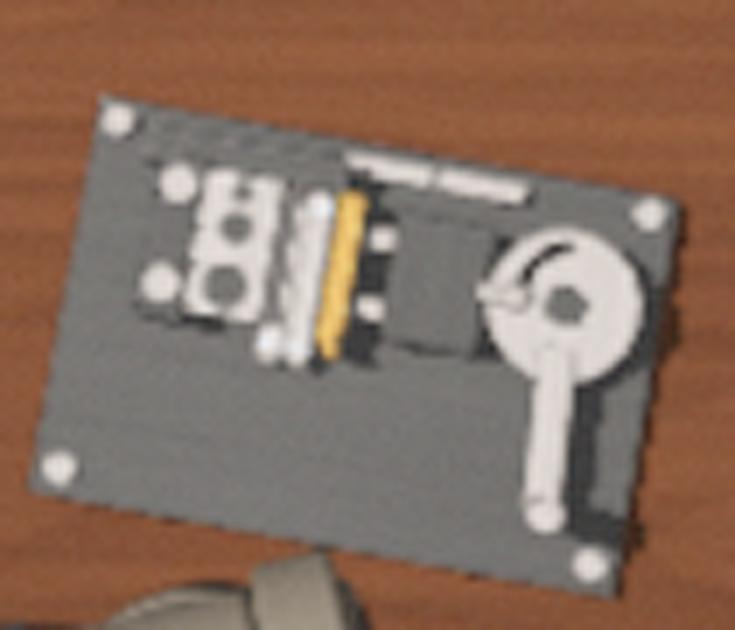

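View pics/o.png

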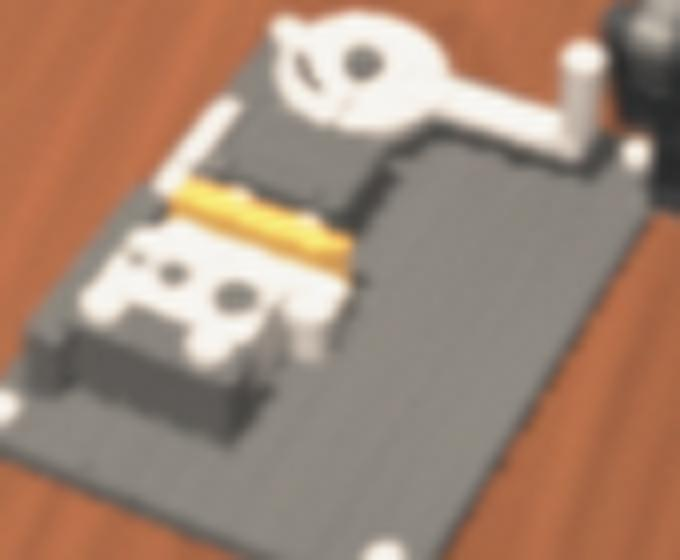

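```bash
python3 - <<'E'
from ov import *
im=cv2.imread("pics/top14.png").astype(np.float32)
for y in(15.5,7):
    xs=np.arange(-46,-22,1.);q=np.float32([proj("top",c2w(x,y,28))[0] for x in xs]);v=cv2.remap(im,q[:,:1],q[:,1:],cv2.INTER_LINEAR)[:,0,0]
    print(y,[(int(a),int(b)) for a,b in zip(xs,v)])
p=ray("top",[230+544/7-.5,195+517/7-.5],.065)[0];print("post top",p,w2c(p), "ang",np.arctan2(*(w2c(p)-[0,-80])[::-1]),np.hypot(*(w2c(p)-[0,-80])))
p=ray("side",[270+583/8-.5,205+58/8-.5],.065)[0];print("post side",p,w2c(p))
plan([(c2w(-69.8,-84,110),-99,4),(c2w(-69.8,-84,46),-99,5)])
E
```

```text
15.5 [(-46, 117), (-45, 117), (-44, 117), (-43, 117), (-42, 115), (-41, 114), (-40, 114), (-39, 116), (-38, 123), (-37, 142), (-36, 163), (-35, 178), (-34, 191), (-33, 204), (-32, 217), (-31, 227), (-30, 227), (-29, 226), (-28, 223), (-27, 219), (-26, 212), (-25, 193), (-24, 176), (-23, 159)]
7 [(-46, 118), (-45, 117), (-44, 116), (-43, 116), (-42, 117), (-41, 116), (-40, 115), (-39, 116), (-38, 122), (-37, 129), (-36, 148), (-35, 172), (-34, 191), (-33, 204), (-32, 217), (-31, 224), (-30, 228), (-29, 229), (-28, 225), (-27, 220), (-26, 216), (-25, 213), (-24, 212), (-23, 212)]
post top [ 0.4777 -0.0587  0.065 ] [-70.6222 -83.0813] ang -3.0979898763573304 70.68935332643694
post side [ 0.48   -0.0596  0.065 ] [-68.1779 -83.5913]
[22.3, -16.1, 2.8, -0.1, 0.1, -0.0]
[22.3, -16.1, 2.8, -0.1, 0.1, -0.0]
[22.3, -16.1, 2.8, -0.1, 0.1, -0.0]
[22.3, -16.1, 2.8, -0.1, 0.1, -0.0]
[-0.0, 0.0, 12.8, -0.0, -0.0, 0.0]
[-0.0, 0.0, 12.8, -0.0, -0.0, 0.0]
[-0.0, 0.0, 12.8, -0.0, -0.0, 0.0]
[-0.0, 0.0, 12.8, -0.0, -0.0, 0.0]
[-0.0, 0.0, 12.8, -0.0, -0.0, 0.0]
```

{"api": "apply_moves", "payload": {
  "increments": [
    [22,-16,2,0,0,0,0.2],
    [22,-16,3,0,0,0,0.2],
    [22,-16,3,0,0,0,0.2],
    [17,-12,3,0,0,0,0.2],
    [0,0,0,0,0,0,0.2],
    [0,0,0,0,0,0,0.2],
    [0,0,0,0,0,0,0.2],
    [0,0,0,0,0,0,0.2]
  ]
}}

```text
t: 28.0
eef_pos: [0.4805, -0.0539, 0.1097]
tool_rot: [0.005, -0.649, 0.761, -0.0]
contact_force: [0.6, 0.4, 0.5]
gripper_width: 0.401
```

```bash
python3 - <<'E'
from ov import *
st()
plan([(c2w(-69.5,-83.5,46),-99,5)])
E
```

```text
t 28.00 tcp mm [480.4778 -53.9111 109.7418] clamp [-68.5862 -77.9113] yaw -99.05 z [ 0.0081  0.0061 -0.9999] F [0.5994 0.4077 0.4939] w 0.401
[1.2, 0.3, 12.7, -0.1, 0.1, -0.0]
[1.2, 0.3, 12.7, -0.1, 0.1, -0.0]
[1.2, 0.2, 12.7, -0.1, 0.1, -0.0]
[1.2, 0.2, 12.7, -0.1, 0.1, -0.0]
[1.1, 0.2, 12.7, -0.1, 0.1, -0.0]
```

{"api": "apply_moves", "payload": {
  "increments": [
    [3,1,8,-0.4,0.4,0,0.2],
    [2.5,0,14,0,0,0,0.2],
    [0,0,14,0,0,0,0.2],
    [0,0,14,0,0,0,0.2],
    [0,0,9,0,0,0,0.2],
    [0,0,0,0,0,0,0.2],
    [0,0,0,0,0,0,0.62],
    [0,0,0,0,0,0,0.62]
  ]
}}

```text
t: 29.0
eef_pos: [0.4779, -0.0587, 0.0459]
tool_rot: [-0.001, -0.65, 0.76, 0.001]
contact_force: [-0.5, 0.5, -0.5]
gripper_width: 0.194
```

```bash
python3 - <<'E'
from ov import *
st()
im=grab("side","side15");crop(im,270,175,355,265,7,"o")
E
```

```text
t 29.00 tcp mm [477.8699 -58.7323  45.9203] clamp [-70.4006 -83.0836] yaw -98.98 z [-0.0018  0.0002 -1.    ] F [-0.4681  0.5224 -0.5217] w 0.194
```

View pics/o.png

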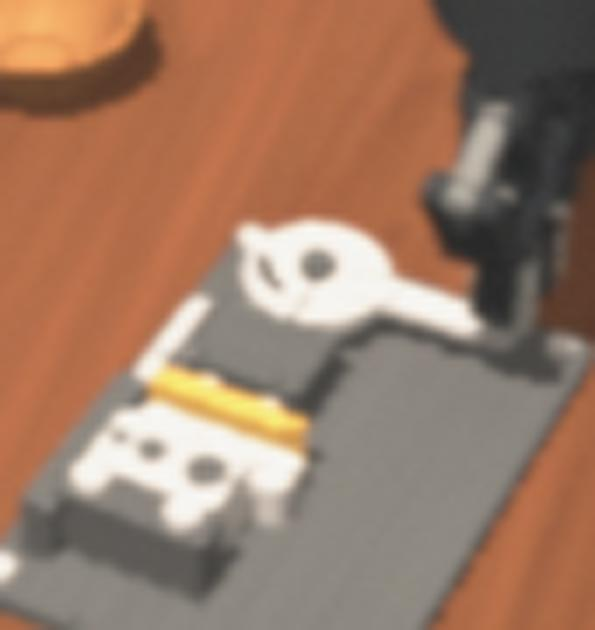

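{"api": "apply_moves", "payload": {
  "increments": [
    [3,0,0,0,0,-2.5,0.62],
    [5,-0.2,0,0,0,-4,0.62],
    [5,-0.2,0,0,0,-4,0.62],
    [5,-0.2,0,0,0,-4,0.62],
    [5,-0.2,0,0,0,-4,0.62],
    [5,-0.2,0,0,0,-4,0.62],
    [5,-0.2,0,0,0,-4,0.62],
    [5,-0.2,0,0,0,-4,0.62]
  ]
}}

```text
t: 30.05
eef_pos: [0.4818, -0.0889, 0.047]
tool_rot: [-0.002, 0.834, -0.552, -0.003]
contact_force: [-1.5, 3.7, -1.2]
gripper_width: 0.189
```

```bash
cat > lev.py <<'E'
from ov import *
st();p,r=rots();d=w2c(p)-[0,-80]
th=np.pi+np.arctan2(d[1],d[0]); print("th %.3f"%th,"r %.1f"%np.hypot(*d),"tangent yaw %.1f"%(np.rad2deg(th)-99.08))
E
python3 lev.py
```

```text
t 30.05 tcp mm [481.7929 -88.9372  47.0333] clamp [ -61.76   -112.2909] yaw -67.07 z [-0.0018  0.0072 -1.    ] F [-1.5406  3.6833 -1.1839] w 0.189
th 0.482 r 69.7 tangent yaw -71.5
```

{"api": "apply_moves", "payload": {
  "increments": [
    [5.5,0,0,0,0,-3,0.62],
    [5.5,-0.2,0,0,0,-3.5,0.62],
    [5.5,-0.2,0,0,0,-4,0.62],
    [5.5,-0.2,0,0,0,-4,0.62],
    [5.5,-0.2,0,0,0,-4,0.62],
    [5.5,-0.2,0,0,0,-4,0.62],
    [5.5,-0.2,0,0,0,-4,0.62],
    [5.5,-0.2,0,0,0,-4,0.62]
  ]
}}

```text
t: 31.05
eef_pos: [0.4995, -0.1175, 0.0467]
tool_rot: [-0.003, 0.953, -0.303, -0.011]
contact_force: [-3.6, 1.0, 3.4]
gripper_width: 0.19
```

```bash
python3 lev.py
```

```text
t 31.05 tcp mm [ 499.4864 -117.5378   46.7277] clamp [ -39.7747 -137.7408] yaw -35.26 z [-0.0194  0.0123 -0.9997] F [-3.5884  1.0421  3.4306] w 0.190
th 0.968 r 70.1 tangent yaw -43.6
```

{"api": "apply_moves", "payload": {
  "increments": [
    [5.5,0.5,0,0,0,-1.5,0.62],
    [5.5,0.5,0,0,0,-2,0.62],
    [5.5,0.3,0,0,0,-2,0.62],
    [5.5,0.2,0,0,0,-2.5,0.62],
    [5.5,0,0,0,0,-2.5,0.62],
    [5,0,0,0,0,-2.5,0.62],
    [4,0,0,0,0,-2,0.62],
    [3,0,0,0,0,-2,0.62]
  ]
}}

```text
t: 32.05
eef_pos: [0.5285, -0.137, 0.0452]
tool_rot: [-0.004, 0.988, -0.152, -0.017]
contact_force: [-14.1, 6.8, 9.8]
gripper_width: 0.188
```

```bash
python3 lev.py; python3 - <<'E'
from h import *
im=grab("side","side16");crop(im,270,175,355,265,7,"o")
E
```

```text
t 32.05 tcp mm [ 528.5204 -136.9899   45.1571] clamp [  -8.0347 -152.3672] yaw -17.44 z [-0.0332  0.0141 -0.9994] F [-14.0566   6.8351   9.8321] w 0.188
th 1.460 r 72.8 tangent yaw -15.4
```

View pics/o.png

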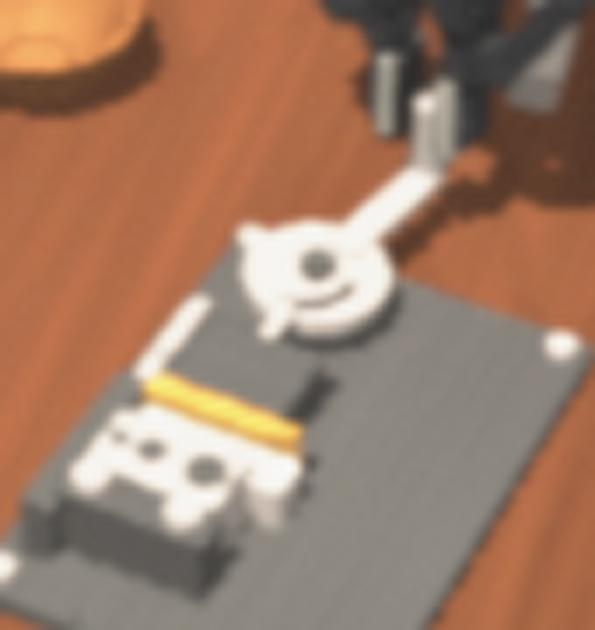

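{"api": "apply_moves", "payload": {
  "increments": [
    [-1.5,0,0,0,0,0,0.62],
    [0,0,0,0,0,0,0.3],
    [0,0,0,0,0,0,0.2],
    [0,0,-10,0,0,0,0.2],
    [0,0,-25,0,0,0,0.2],
    [0,0,-30,0,0,0,0.2],
    [0,30,-20,0,0,0,0.2],
    [0,40,0,0,0,0,0.2]
  ]
}}

```text
t: 33.1
eef_pos: [0.5156, -0.2043, 0.1365]
tool_rot: [-0.005, 0.989, -0.147, -0.011]
contact_force: [1.1, -0.6, -0.6]
gripper_width: 0.402
```

```bash
python3 - <<'E'
from ov import *
st()
im=grab("side","side17");crop(im,270,165,355,265,6,"o")
im=grab("top","top17"); crop(im,230,195,345,300,6,"a")
E
```

```text
t 33.10 tcp mm [ 515.6165 -204.2768  136.5041] clamp [ -10.1581 -220.8473] yaw -16.89 z [-0.0211  0.0132 -0.9997] F [ 1.056  -0.6406 -0.559 ] w 0.402
```

View pics/a.png

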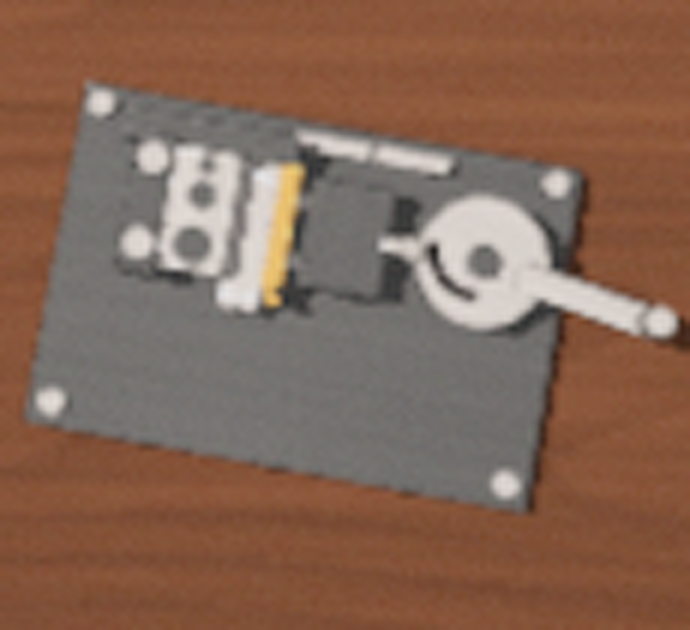

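View pics/o.png

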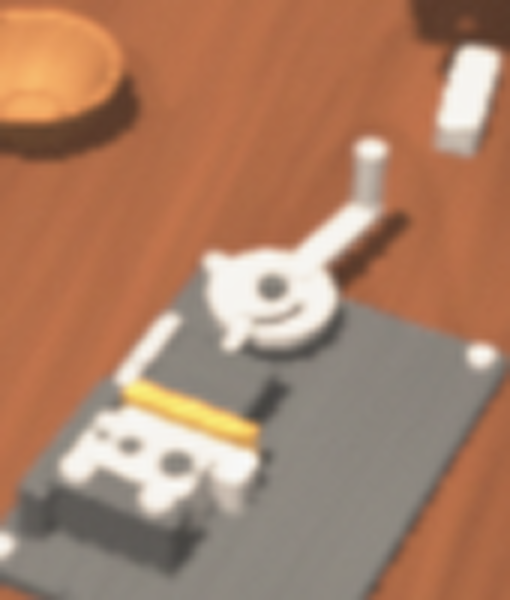

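```bash
python3 - <<'E'
from ov import *
p=ray("top",[230+660/6-.5,195+322/6-.5],.065)[0];d=w2c(p)-[0,-80];print("post",w2c(p),"th",np.pi+np.arctan2(d[1],d[0]),np.hypot(*d))
p=ray("side",[270+371/6-.5,165+150/6-.5],.065)[0];d=w2c(p)-[0,-80];print("side",w2c(p),"th",np.pi+np.arctan2(d[1],d[0]),np.hypot(*d))
im=cv2.imread("pics/top17.png").astype(np.float32)
for y in(16,8):
    xs=np.arange(-42,-26,1.);q=np.float32([proj("top",c2w(x,y,28))[0] for x in xs]);v=cv2.remap(im,q[:,:1],q[:,1:],cv2.INTER_LINEAR)[:,0,0]
    print(y,[(int(a),int(b)) for a,b in zip(xs,v)])
for x in(-32,0):
    ys=np.arange(-6,26,1.); q=np.float32([proj("top",c2w(x,y,30))[0] for y in ys])
    v=cv2.remap(im,q[:,:1],q[:,1:],cv2.INTER_LINEAR)[:,0]
    print(x,[f"{int(y)}:{int(a[0])}/{int(a[2])}" for y,a in zip(ys,v)])
for c0 in[(183,223),(147,289)]:
    g=im.astype(np.uint8);a=cv2.imread("pics/top0.png"); x,y=c0;print(c0,"diff",np.abs(g[y-15:y+15,x-15:x+15].astype(int)-a[y-15:y+15,x-15:x+15]).mean())
E
```

```text
post [ -12.2171 -148.0779] th 1.3932281365298167 69.16546153504156
side [ -10.6743 -148.292 ] th 1.4157474586342524 69.12116136550719
16 [(-42, 111), (-41, 110), (-40, 110), (-39, 111), (-38, 117), (-37, 134), (-36, 149), (-35, 169), (-34, 191), (-33, 206), (-32, 215), (-31, 221), (-30, 219), (-29, 217), (-28, 215), (-27, 214)]
8 [(-42, 112), (-41, 111), (-40, 111), (-39, 110), (-38, 110), (-37, 112), (-36, 142), (-35, 170), (-34, 188), (-33, 199), (-32, 209), (-31, 212), (-30, 216), (-29, 215), (-28, 213), (-27, 211)]
-32 ['-6:85/88', '-5:81/88', '-4:79/95', '-3:78/107', '-2:77/123', '-1:78/138', '0:79/141', '1:79/143', '2:86/140', '3:101/133', '4:120/130', '5:150/160', '6:183/192', '7:200/208', '8:209/217', '9:216/223', '10:213/220', '11:210/217', '12:208/216', '13:207/215', '14:208/216', '15:212/218', '16:215/221', '17:216/222', '18:216/223', '19:213/218', '20:206/209', '21:194/195', '22:156/159', '23:121/125', '24:113/118', '25:114/118']
0 ['-6:65/69', '-5:56/61', '-4:69/104', '-3:85/156', '-2:99/196', '-1:108/214', '0:116/232', '1:115/232', '2:113/232', '3:122/230', '4:138/225', '5:155/220', '6:173/216', '7:192/212', '8:200/214', '9:205/218', '10:208/220', '11:208/219', '12:208/219', '13:198/209', '14:187/199', '15:171/182', '16:147/156', '17:125/134', '18:124/132', '19:123/130', '20:136/144', '21:161/170', '22:182/192', '23:195/205', '24:208/218', '25:209/220']
(183, 223) diff 2.9988888888888887
(147, 289) diff 3.1333333333333333
```

```bash
python3 -c "
from station import bot
print(bot.hand_in())"
```

```text
the job is handed in; nothing more can be done
None
```

I packed the gap with two spacers pushed home one at a time, turned the cam lever to its stop, backed the arm away and handed the job in at about 33 s. No verdict is reported, so what follows rests on my own checks.

- **Spacers:** I measured the gap at about 18.5 mm. Both spacers used came from the robot's right side. The rear end of each sits at clamp x ≈ -36 mm, which is fully home, and pushing met about 4 to 5 N of resistance at the stop.
- **Cam:** the last pictures put the lever at 1.39 rad (top camera) and 1.42 rad (side camera). It met about 14 N at the stop before I released it.
- **Clamping:** the brass pad is pressed against the pack with no gap visible. I could not read how far the sprung pad is pushed back. From the roughly 2.5 mm left in the gap and the 12 mm stroke I expect about 9 mm.
- **Everything else:** the block stands upright against the back jaw. Comparing first and last pictures, the two spare spacers have not moved. I did not measure the bystanders one by one, but the arm came near none of them. The arm touches nothing.

No check failed or disagreed by more than about 2 mm, which is the calibration's accuracy.

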